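Load the bench tumbler and hold its drive arm engaged

ROBOT

A 6-joint arm with a two-finger parallel gripper is mounted at the origin on the work surface. World frame = base frame: x ahead of the robot, y to its left, z up, the work surface at z = 0. Lengths are in m, angles in degrees, forces in N, time in s.
With the tool pointing down it reaches from about 0.275 to 0.75 m from the base axis. Payload 10.2 kg.
Tool frame: the origin (TCP) lies at the very end of the fingers, on their centre line; the grasp point (between the pads) lies 19 mm behind it; x points along the fingers, y is the direction in which the jaws open and shut, and the axes are right-handed (so a half turn about x gives the same grasp; the last joint's range is limited). The gripper opens to 88 mm and grips with 3 to 60 N. Pads are 18 mm wide; open, the fingers measure 123 mm over their backs; the gripper's body (75 mm by 187 mm) begins 45 mm behind the grasp point.
Start: joints at [54.809, 17.928, 85.812, -0, 76.261, -12.8], TCP at [0.2, 0.485, 0.202] pointing down, gripper open.
Joint ranges: [-168.41, 168.41], [-55.51, 124.54], [10.69, 146.95], [-70.63, 250.63], [1, 178], [-165.06, 165.06]. Speed limits (degrees/s): [136.94, 136.94, 172.46, 180, 180, 180].

INTERFACE

Orientations are given as [roll, pitch, yaw] about the fixed x, y, z axes, in that order (R = Rz(yaw) Ry(pitch) Rx(roll)).
In Python, from cell import get_state, get_image, close_job gives the robot as it stands.
- The arm moves only by the tool jog_arm, never from a script. Its argument "series" is a list of rows, each a list of 7 numbers: the shift along the tool's x, y, z in m, then the turn, a rotation vector about the tool's x, y, z in rad, then the opening in per cent of the stroke, from 0 (shut) to 100 (fully open). In form: [[tx, ty, tz, ax, ay, az, fingers], ...]. A call has 1 to 20 rows; each row shifts and turns the pose as measured when the row begins, along the tool's axes as they then stand; what a row does not reach is not made up. A row lasts 1/12 s, in which the tool goes at most 41.7 mm and 7.16 degrees, less where a joint would pass 70% of its speed; a pose out of reach is approached as far as the arm can. A call with a gripper value outside its range is refused whole. The fingers move at their own pace and stop on an object; the grip force is fixed at half the most. Time passes only in rows, so rows that do not move let the fingers close. It gives the time, the measured TCP pose, the force and the opening at its end, in the units of the state.
- get_state(): the state, without advancing time (a new reading comes with each control period).
- get_image(name): name is "side" or "top" or "wrist"; returns a dict with "image" (480x640x3 uint8, red, green, blue), "mtx" (3x3 intrinsics, pixels), "view" (4x4, takes a point from world to camera coordinates); the wrist camera has in their place "mount" (4x4, takes a point from camera to tool coordinates, whose origin is the TCP and whose axes are the tool frame's). Camera axes: x right, y down, z forward; pixel columns grow to the right and rows downward; lengths in m; the calibration is good to about 2 mm. A picture is of the moment at which its call begins: read the wrist's pose just before it. There is no depth.
- close_job(): hands the job in, once; it reports no verdict.
The state is a dict: "time": time; "joint_positions": joint angles; "qd": joint speeds; "joint_torque": joint torques, N m; "position": TCP position; "orientation": TCP orientation; "ft_force": force on the tool from outside, world axes, zero at the start; "wrist_torque": the same for the moment, N m; "grip_width": opening from 0.0 (shut) to 1.0 (fully open).
Only numpy, scipy, OpenCV 4.12 (cv2) and the standard library are available. Lean on these libraries where they do the work, as an engineer would, in place of code of your own. Each camera call takes 0.05 s, during which the arm holds its last target.

TASK

Tip all six wooden balls from the yellow cup into the tumbler's open tub and stand the empty cup upright back on the bench. Then push the tumbler's sprung idler arm by its red post towards the tub, past the ratchet click and well onto the green patch, and finish while still holding it there: the arm springs back if let go, so do not release it. Leave the sanding block, the glue jar and the white slat where they are.

Things in the scene. Friction and masses are not known exactly. Their poses are not given: they have to be found in the camera images.
- cup: Yellow rigid square cup, open top, 60 x 60 mm outside, 85 mm tall, wall and floor 3 mm, about 100 g. Origin at the centre of its underside, x and y along its faces, z up. Stands on the bench (z = 0); the balls fill it to 48 mm. They roll out when it is tipped 100 to 110 degrees. Gripped across two faces 24 mm below the rim with the tool leaning 45 degrees, its mouth stays clear for tipping.
- ball0: Wooden ball, 24 mm diameter, 10 g, one of six, at first in the cup. Origin at its centre.
- ball1: Wooden ball, 24 mm diameter, 10 g, one of six, at first in the cup. Origin at its centre.
- ball2: Wooden ball, 24 mm diameter, 10 g, one of six, at first in the cup. Origin at its centre.
- ball3: Wooden ball, 24 mm diameter, 10 g, one of six, at first in the cup. Origin at its centre.
- ball4: Wooden ball, 24 mm diameter, 10 g, one of six, at first in the cup. Origin at its centre.
- ball5: Wooden ball, 24 mm diameter, 10 g, one of six, at first in the cup. Origin at its centre.
- tub_mouth (a point): Centre of the tumbler tub's open mouth, 140 mm above the bench. The grey round tub has a vertical axis; outside diameter 170 mm, wall 4 mm, 82 mm deep inside. It is fixed (does not turn). Axes as those of tumbler.
- tub_floor (a point): Centre of the tub's inner floor, 58 mm above the bench, 82 mm under tub_mouth. Axes as those of tumbler.
- tumbler: Teal bench tumbler fixed to the bench, in a different place and yaw each run; origin on the bench under the housing, z up. Housing x -95 to 185 mm, y -170 to 170 mm, top 50 mm above the bench; a teal motor box (x 85 to 175, y 50 to 160 mm) rises to 100 mm. Tub axis at x 0, y 70 mm; idler pivot at x 80, y -85 mm.
- idler_pivot (a point): Point on the idler arm's vertical pivot axis, 65 mm above the bench.
- idler (a joint): Turn of the aluminium idler arm about its vertical pivot, rad: 0 at rest, growing as the post swings to the tub (clockwise from above), stop at 0.77. A spring always pushes it back: 4 N at the post at 0, 10 N at 0.77. A brass pawl clicks over a tooth at 0.50 (up to 3 N more, from 0.40 to 0.60) but does not latch. Past the click means above 0.60; there the bar covers a green patch on the housing.
- post_top (a point): Centre of the top of the red upright post at the arm's end, 148 mm above the bench: a straight round post 18 mm in diameter, free from 75 to 148 mm height, 210 mm from the pivot axis; it swings in a level arc of 162 mm about the pivot. At the hard stop the post's axis is about 132 mm from the tub axis.
- sanding_block: Cork sanding block, 50 x 90 x 32 mm, loose on the bench; origin at the centre of its underside. Leave alone.
- glue_jar: Blue jar with white cap, 60 mm diameter, 100 mm tall; origin at the centre of its underside. Leave alone.
- slat: White curved wooden slat, about 280 x 40 mm and 40 mm high, long along its x; origin under its middle on the bench. Leave alone.
Mind the look-alikes: they are no part of the job. Several things have the shape of the cup; the one meant has the colours described above.

How it is judged (in metres and radians):
On the way, in this order (a step that is already met when the one before it is completed fails the run):
1. all six balls are in the tub (horizontal distance between each of ball0, ball1, ball2, ball3, ball4, ball5 and tub_floor below 0.08 m and z of ball0 in the frame of tub_floor between 0 and 0.075 m and z of ball1 in the frame of tub_floor between 0 and 0.075 m and z of ball2 in the frame of tub_floor between 0 and 0.075 m and z of ball3 in the frame of tub_floor between 0 and 0.075 m and z of ball4 in the frame of tub_floor between 0 and 0.075 m and z of ball5 in the frame of tub_floor between 0 and 0.075 m), for 0.2 s.
2. the cup stands upright on the bench, let go (height (world z) of cup below 0.006 m and angle between cup's own z axis and vertical below 0.1 rad and contact force between cup and the arm below 0.1 N and contact force between cup and the fingers below 0.1 N and linear speed of cup below 0.03 m/s), for 0.2 s.
3. the idler arm is past its click and held by the robot (value of joint idler above 0.6 rad and contact force between any of the fingers, the arm and idler above 2 N and contact force between cup and idler below 0.2 N), for 0.3 s.
At the end, for the whole second after the job is handed in: All six balls lie in the tub below its rim; the cup stands upright (within 0.1 rad) on the bench, untouched and still; the idler joint is above 0.60 rad (past its click), with the robot pressing on the arm with more than 2 N and the cup not touching the arm (all of step 1 and all of step 2 and all of step 3); the arm keeps its last pose, push and grip.
It fails at once if the sanding block is moved by more than 30 mm or tipped (distance of sanding_block from where it was at the start of the episode above 0.03 m or angle between sanding_block's own z axis and vertical above 0.5 rad).
It fails at once if the glue jar is moved by more than 30 mm or tipped (distance of glue_jar from where it was at the start of the episode above 0.03 m or angle between glue_jar's own z axis and vertical above 0.5 rad).
It fails at once if the white slat is moved by more than 30 mm or tipped (distance of slat from where it was at the start of the episode above 0.03 m or angle between slat's own z axis and vertical above 0.5 rad).
It also fails if it takes over 72 s, if anything falls off the work surface, if the arm or the gripper's body presses on something with over 40 N, if the wrist force passes 120 N, or if a joint passes its speed limit or range.

## Working session

There is one attempt and no reset: what is moved stays moved. The work goes in short steps, Python scripts to look and compute and a tool call to move; the robot and the scene stay as the last step left them, time stands still between calls to the robot, and variables do not carry over. Pictures are saved under pics/ and viewed, and the job is handed in when it is done.

Besides the shell and the picture viewer there is one more tool, called after "Call:" in YAML: its name, and indented under it one key for each argument. jog_arm: Moves the arm, as the interface text tells. Its arguments: {"type":"object","properties":{"series":{"type":"array"}},"required":["series"]}

```bash
mkdir -p pics; ls
python3 - <<'E'
from cell import get_state,get_image
import cv2,numpy as np
s=get_state();print(s)
for n in ["side","top","wrist"]:
    d=get_image(n);cv2.imwrite(f"pics/{n}0.png",d["image"][:,:,::-1])
    np.savez(f"pics/{n}0.npz",**{k:v for k,v in d.items()})
    print(n,d["mtx"].tolist(),np.round(d.get("view",d.get("mount")),4).tolist())
E
```

```text
pics
{'time': 0.0, 'joint_positions': array([ 5.48091750e+01,  1.79593229e+01,  8.58553971e+01, -7.25666946e-04,
        7.62612982e+01, -1.28015128e+01]), 'qd': array([-0.09972788,  0.0195679 ,  0.01293415, -0.02473857, -0.02879342,
       -0.04753064]), 'joint_torque': array([ 1.41272198e-03, -4.02204609e+01, -2.52261114e+01,  6.94760657e-02,
        3.53576127e-02, -1.16232427e-04]), 'position': array([0.19981877, 0.48515552, 0.20175307]), 'orientation': array([-102.27040614,   89.9239785 , -124.6595455 ]), 'ft_force': array([ 0.73691049, -0.62221492, -0.01441265]), 'wrist_torque': array([-0.02712128, -0.07564599,  0.0164149 ]), 'grip_width': 0.9998503078026786}
side [[582.3568809944998, 0.0, 320.5295401151928], [0.0, 582.3568809944998, 240.05080748010445], [0.0, 0.0, 1.0]] [[0.9604, -0.2782, 0.0147, -0.489], [-0.1403, -0.5285, -0.8373, 0.2336], [0.2407, 0.8021, -0.5466, 1.1691], [0.0, 0.0, 0.0, 1.0]]
top [[607.6104330960289, 0.0, 322.4503526941542], [0.0, 607.6104330960289, 245.6089728264329], [0.0, 0.0, 1.0]] [[-0.0244, -0.9996, 0.0128, 0.1043], [-0.9803, 0.0214, -0.1963, 0.5504], [0.1959, -0.0174, -0.9805, 1.2145], [0.0, 0.0, 0.0, 1.0]]
wrist [[386.9642106097836, 0.0, 322.7452085939629], [0.0, 386.9642106097836, 243.83448083573475], [0.0, 0.0, 1.0]] [[0.0003, -0.2936, 0.9559, -0.1831], [1.0, -0.0008, -0.0005, -0.0005], [0.0009, 0.9559, 0.2936, -0.0757], [0.0, 0.0, 0.0, 1.0]]
```

View pics/side0.png

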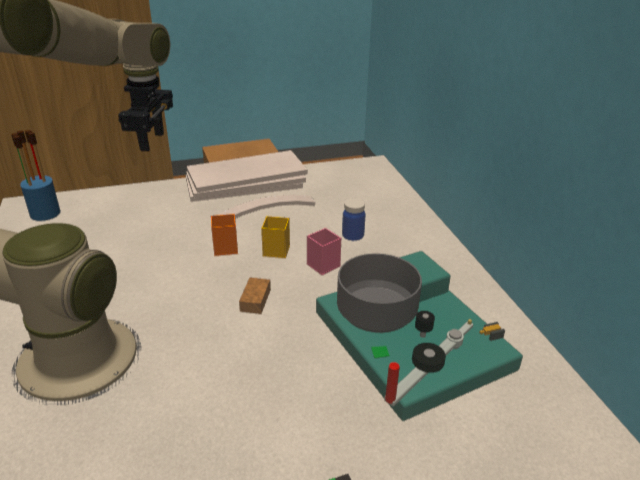

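View pics/top0.png

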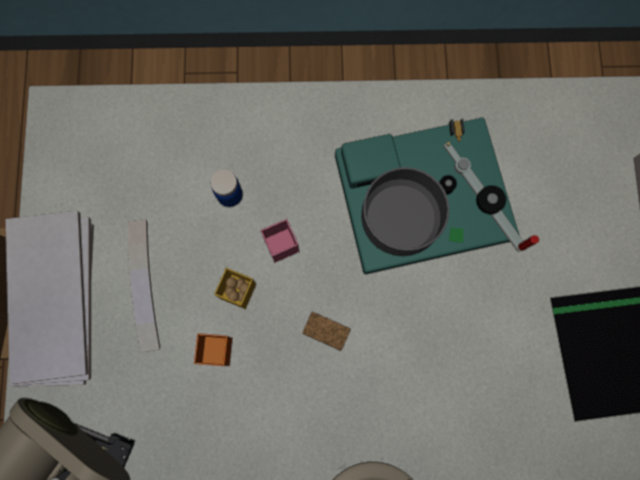

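View pics/wrist0.png

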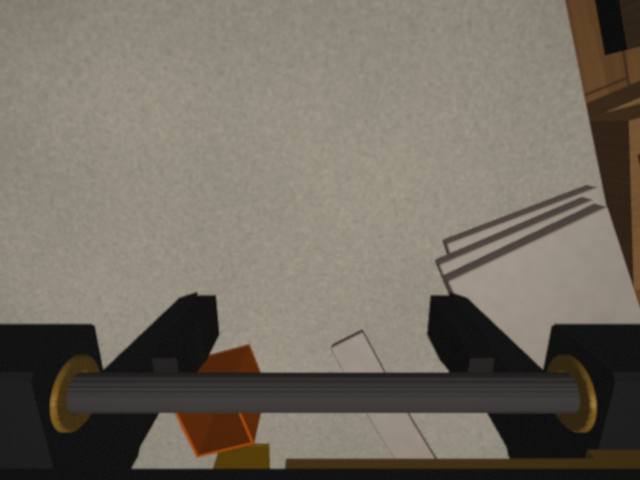

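Look-alikes for the cup: orange cup (top 213,350; side 225,235), yellow cup with balls (top 235,288; side 276,237), and pink cup (top 280,240; side 323,251). The yellow one matches the description, so I'll check it in close crops.

Run:
```python
import cv2,numpy as np
t=cv2.imread("pics/top0.png");s=cv2.imread("pics/side0.png")
a=cv2.resize(t[255:325,200:270],(560,560),interpolation=cv2.INTER_CUBIC)
cv2.imwrite("pics/c_top.png",a)
b=cv2.resize(s[205:270,250:300],(400,520),interpolation=cv2.INTER_CUBIC)
cv2.imwrite("pics/c_side.png",b)
cv2.imwrite("pics/c_tt.png",cv2.resize(t[110:280,325:550],(788,595),interpolation=cv2.INTER_CUBIC))
cv2.imwrite("pics/c_ts.png",cv2.resize(s[245:420,310:525],(731,595),interpolation=cv2.INTER_CUBIC))
```

```text
(no output)
```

View pics/c_top.png

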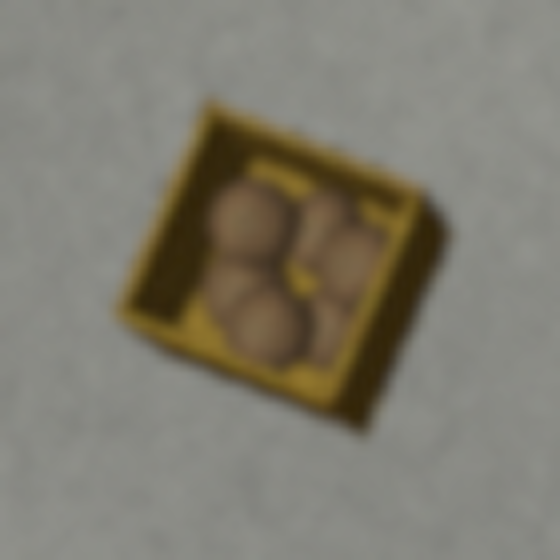

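View pics/c_side.png

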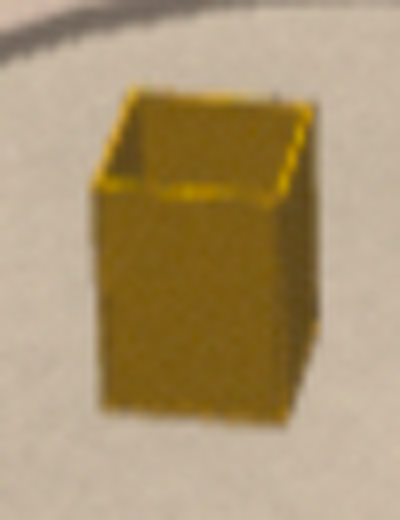

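View pics/c_tt.png

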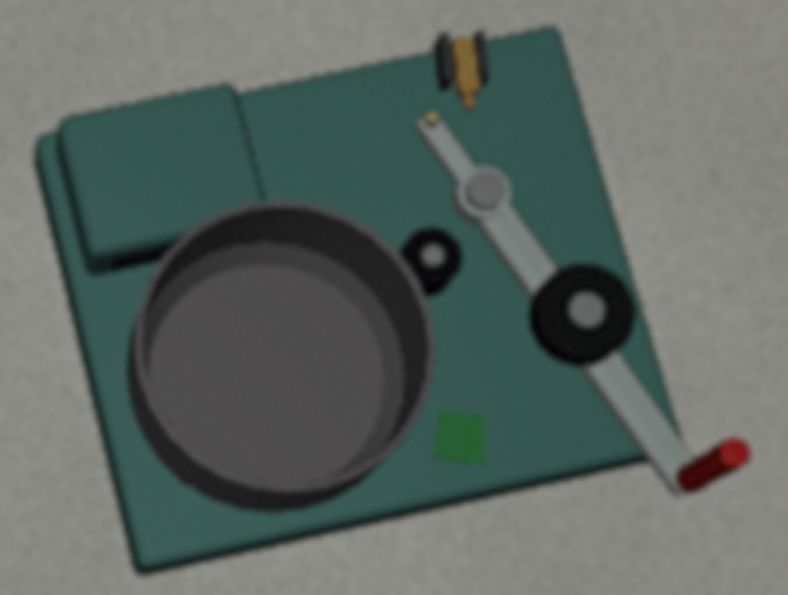

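View pics/c_ts.png

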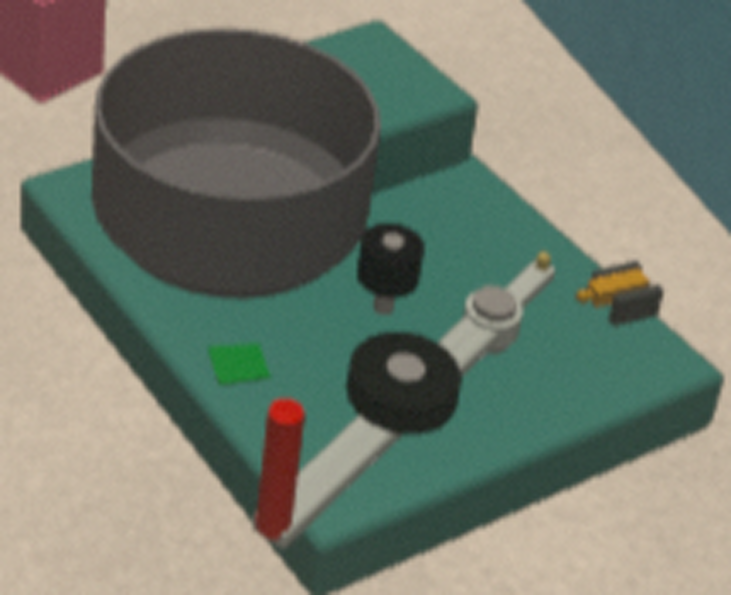

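```bash
cat > h.py <<'E'
import numpy as np,cv2
from scipy.optimize import least_squares
from scipy.spatial.transform import Rotation as Ro
def cal(n):
    d=np.load(f"pics/{n}0.npz");return d["mtx"],d["view"]
def proj(n,P):
    K,V=cal(n);P=np.atleast_2d(P);c=P@V[:3,:3].T+V[:3,3];q=c@K.T;return q[:,:2]/q[:,2:]
def ray(n,uv,z):
    K,V=cal(n);d=V[:3,:3].T@np.linalg.inv(K)@np.array([uv[0],uv[1],1.]);o=-V[:3,:3].T@V[:3,3]
    return o+d*(z-o[2])/d[2]
def crop(U,s,o): return (np.array(U,float)+.5)/s-.5+np.array(o)
def tri(uvt,uvs):
    f=lambda p:np.r_[proj("top",p)[0]-uvt,proj("side",p)[0]-uvs]
    r=least_squares(f,[.5,0,.1]);return r.x,r.fun
def T2(x,y,a,p):
    p=np.atleast_2d(p);c,s=np.cos(a),np.sin(a)
    return np.c_[x+c*p[:,0]-s*p[:,1],y+s*p[:,0]+c*p[:,1],p[:,2]]
E
python3 - <<'E'
from h import *
ct=lambda U:crop(U,8,(200,255)); cs=lambda U:crop(U,8,(250,205))
tr=ct([(208,103),(425,190),(345,405),(122,318)]);tb=ct([(447,232),(368,435)])
sr=cs([(132,92),(315,103),(275,202),(95,187)]);sb=cs([(103,412),(287,424),(318,322)])
c0=np.mean([ray("top",p,.085) for p in tr],0);print(c0)
h=.03
C=np.array([(h,h),(h,-h),(-h,-h),(-h,h)])
def f(p):
    R=T2(*p,np.c_[C,np.full(4,.085)]);B=T2(*p,np.c_[C,np.zeros(4)])
    out=[]
    for n,P,m in(("top",R,tr),("top",B,tb),("side",R,sr),("side",B,sb)):
        q=proj(n,P)
        for u in m:
            d=q-u;out+=list(d[np.argmin((d**2).sum(1))])
    return np.array(out)
best=min((least_squares(f,[c0[0],c0[1],a],loss='soft_l1') for a in np.linspace(0,1.4,8)),key=lambda r:r.cost)
print("cup",best.x,np.degrees(best.x[2]),np.round(f(best.x),1))
tt=lambda U:crop(U,3.5,(325,110)); ts=lambda U:crop(U,3.4,(310,245))
rim,e=tri(tt((285,348)),ts((238,115)));print("tubrim",rim,e)
post,e=tri(tt((735,453)),ts((287,410)));print("post",post,e)
pts={"top":[((-.095,.17,.05),tt((138,565))),((.185,-.17,.05),tt((555,28))),((.185,.17,.05),tt((38,140))),((0,.07,.14),tt((285,348)))],
"side":[((-.095,.17,.05),ts((22,185))),((-.095,-.17,.05),ts((318,550))),((.185,-.17,.05),ts((722,378))),((0,.07,.14),ts((238,115)))]}
def g(p):
    return np.concatenate([proj(n,T2(*p,a))[0]-b for n in pts for a,b in pts[n]])
r=least_squares(g,[.6,-.1,.1],loss='soft_l1');print("tumbler",r.x,np.degrees(r.x[2]),np.round(g(r.x),1))
for nm,p in dict(tub=(0,.07,.14),piv=(.08,-.085,.065)).items():print(nm,T2(*r.x,p))
pv=T2(*r.x,(.08,-.085,.065))[0];print("post r",np.linalg.norm((post-pv)[:2]))
tub=T2(*r.x,(0,.07,.14))[0]
for q in [0,.3,.6,.7,.77]:
    d=(post-pv)[:2];d=d/np.linalg.norm(d)*.21;c,s=np.cos(-q),np.sin(-q);w=pv[:2]+[c*d[0]-s*d[1],s*d[0]+c*d[1]]
    print(q,w,np.linalg.norm(w-tub[:2]))
t0=np.load("pics/top0.npz")["image"]
for nm,uv,z in [("orange",(213,350),.085),("pink",(280,240),.085),("jarcap",(226,180),.1),("sand",(327,330),.032)]:
    print(nm,ray("top",uv,z))
print("slat",[ray("top",u,.03)[:2].round(3) for u in[(138,222),(133,285),(150,350)]])
E
```

```text
[0.46732308 0.27148897 0.085     ]
cup [ 0.46780989  0.27103821 -0.39625375] -22.703667252937247 [ 0.7 -0.6  1.1 -0.7 -0.5  0.2 -0.4  0.1  2.2 -0.2  1.3  0.4 -0.7 -1.5
 -0.3 -1.2  0.8 -1.2 -0.8 -1.1 -0.4 -0.7 -0.  -0.4 -0.1 -0.6]
tubrim [ 0.60907428 -0.07528969  0.13078636] [ 0.1191338  -0.67659146 -0.67854023  0.18516956]
post [ 0.53976253 -0.3211307   0.14386548] [ 0.09268023 -0.54536183 -0.45360695  0.11976077]
tumbler [ 0.6202725  -0.14515263  0.1989064 ] 11.396497226612272 [ 1.8  1.9  3.1 -1.4 -0.1 -1.5  1.5 -0.6 -2.5 -3.2 -0.8 -0.7  1.2 -1.6
 -1.4 -2.9]
tub [[ 0.60644068 -0.0765328   0.14      ]]
piv [[ 0.71549094 -0.21266891  0.065     ]]
post r 0.20650528278748054
0 [ 0.53678866 -0.32296622] 0.2560875480936409
0.3 [ 0.51217505 -0.26522982] 0.2109326270182521
0.6 [ 0.50572304 -0.20279831] 0.1615147709661504
0.7 [ 0.50775642 -0.18190578] 0.1443677462960361
0.77 [ 0.51041682 -0.16745157] 0.13223767639795977
orange [0.34225313 0.31199738 0.085     ]
pink [0.5600352  0.17823768 0.085     ]
jarcap [0.68495837 0.28668005 0.1       ]
sand [0.37903516 0.08605964 0.032     ]
slat [array([0.618, 0.484]), array([0.482, 0.489]), array([0.347, 0.45 ])]
```

The crop confirms the yellow cup holds the balls: rim corners at top-image px (226,268), (253,279), (243,306) and (215,295). I'll set up a helper for planning tool-frame rows. I'll also learn the arm's kinematics from the moves so I can check joint ranges for the pour.

```bash
cat >> h.py <<'E'
def Rof(o): return Ro.from_euler('xyz',o,degrees=True).as_matrix()
def leanR(head,th,left=True):
    a,t=np.radians(head),np.radians(th);d=np.array([np.cos(a),np.sin(a),0])
    x=np.cos(t)*d+np.array([0,0,-np.sin(t)]);y=np.cross([0,0,1],d)*(1 if left else -1)
    return np.c_[x,y,np.cross(x,y)]
def plan(p0,R0,p1,R1,n=None,nd=4):
    """identical-turn rows, straight world path; rounded, simulated"""
    rv=Ro.from_matrix(R0.T@R1).as_rotvec();L=np.linalg.norm(p1-p0)
    if n is None:n=int(np.ceil(max(L/.038,np.degrees(np.linalg.norm(rv))/6.8,1)))
    p,R=np.array(p0,float),R0.copy();rows=[]
    for i in range(n):
        k=n-i
        t=np.round(R.T@(p1-p)/k,nd);r=np.round(Ro.from_matrix(R.T@R1).as_rotvec()/k,3)
        rows.append(list(t)+list(r));p=p+R@t;R=R@Ro.from_rotvec(r).as_matrix()
    return rows,p,R
def show(rows,g):
    print("["+",".join("["+",".join(f"{v:g}" for v in r)+f",{g}]" for r in rows)+"]")
E
python3 - <<'E'
from h import *
from cell import get_state
s=get_state();R=Rof(s["orientation"]);p=s["position"];print(R.round(3))
for h in(-22.7,67.3,157.3,-112.7):
  for l in(True,False):
    R1=leanR(h,45,l);rv=Ro.from_matrix(R.T@R1).as_rotvec(degrees=True);print(h,l,rv.round(0),np.linalg.norm(rv).round(0))
E
```

```text
[[-0.001  0.381  0.925]
 [-0.001  0.925 -0.381]
 [-1.    -0.001 -0.   ]]
-22.7 True [  0. -45.  -0.] 45.0
-22.7 False [-166.    0.  -69.] 180.0
67.3 True [-85. -35.  35.] 98.0
67.3 False [85. 35. 35.] 99.0
157.3 True [-166.   -0.   69.] 180.0
157.3 False [ 0. 45.  0.] 45.0
-112.7 True [ 85. -35. -35.] 99.0
-112.7 False [-85.  35. -35.] 98.0
```

Call:
jog_arm:
  series:
    - [-0.02, 0, 0, 0, 0, 0.1, 100]
    - [-0.02, 0, 0, 0, 0, 0.1, 100]
    - [-0.02, 0, 0, 0, 0.0, 0.1, 100]
    - [0, 0, 0, 0, 0, 0, 100]

```text
time: 0.48
position: [0.1977, 0.4799, 0.2602]
orientation: [90.2, 72.5, 67.8]
ft_force: [-0.1, 0.1, 0.8]
grip_width: 0.996
```

```bash
cat > log.py <<'E'
from cell import get_state
import json
s=get_state();open("log.jsonl","a").write(json.dumps({k:s[k].tolist() for k in("joint_positions","position","orientation")})+"\n")
print(s["time"],s["joint_positions"].round(2),s["position"].round(4),s["orientation"].round(2),s["ft_force"].round(2),round(s["grip_width"],3))
E
python3 log.py
```

```text
0.4833 [ 52.01   4.32  95.71   5.27  63.19 -17.27] [0.1977 0.4799 0.2602] [90.23 72.5  67.83] [-0.11  0.13  0.79] 0.996
```

Call:
jog_arm:
  series:
    - [0, 0, 0, 0.1, 0, 0, 100]
    - [0, 0, 0, 0.1, 0, 0, 100]
    - [0, 0, 0, 0, 0.12, 0, 100]
    - [0, 0, 0, 0, 0.12, 0, 100]
    - [0, 0, 0, 0, 0, 0, 100]

```text
time: 0.9
position: [0.1957, 0.4801, 0.2598]
orientation: [136.2, 65.4, 103.5]
ft_force: [-0.6, 0.2, -1.0]
grip_width: 0.995
```

```bash
python3 log.py
```

```text
0.9 [ 42.79   4.08  97.91  23.16  67.18 -21.6 ] [0.1957 0.4801 0.2598] [136.16  65.44 103.5 ] [-0.57  0.16 -1.01] 0.995
```

```bash
python3 - <<'E'
import json
open("log.jsonl","a").write(json.dumps(dict(joint_positions=[54.80917,17.9593,85.8554,-0.0007,76.2613,-12.8015],position=[.19981877,.48515552,.20175307],orientation=[-102.27040614,89.9239785,-124.6595455]))+"\n")
E
cat > kin.py <<'E'
import json,numpy as np,itertools
from h import *
ax=lambda a,q:Ro.from_euler(a,q,degrees=True).as_matrix()
def fk(P,q,s4=1,s6=1):
    a1,s,d1,L2,a3,L3,y4,a5,L6=P[:9];o=P[9:12]
    R=ax('z',q[0]);p=R@[a1,s,d1];R=R@ax('y',q[1]);p=p+R@[0,0,L2];R=R@ax('y',q[2]);p=p+R@[a3,0,L3]
    R=R@ax('z',s4*q[3]);p=p+R@[0,y4,0];R=R@ax('y',q[4]);p=p+R@[a5,0,0];R=R@ax('z',s6*q[5]);p=p+R@[0,0,L6]
    return p,R@Ro.from_rotvec(o).as_matrix()
def load():
    return [json.loads(l) for l in open("log.jsonl")]
def fit():
    D=load();best=None
    for s4,s6 in itertools.product((1,-1),(1,-1)):
      for o0 in Ro.create_group('O').as_rotvec():
        def f(P):
            r=[]
            for d in D:
                p,R=fk(P,d["joint_positions"],s4,s6);r+=list(p-d["position"])+list(.1*Ro.from_matrix(R.T@Rof(d["orientation"])).as_rotvec())
            return np.r_[r,1e-4*(P[:9]-P0)]
        P0=np.array([0,.1,.3,.4,0,.4,0,0,.2]);x0=np.r_[P0,o0]
        if np.linalg.norm(f(x0))>1.2 and best is not None: continue
        r=least_squares(f,x0)
        if best is None or r.cost<best[0]:best=(r.cost,r.x,s4,s6,f(r.x)[:-9])
    return best
if __name__=="__main__":
    b=fit();print(b[0],b[1].round(4).tolist(),b[2],b[3]);print(np.abs(b[4]).reshape(-1,6).round(4))
    json.dump(dict(P=b[1].tolist(),s4=b[2],s6=b[3]),open("kin.json","w"))
E
python3 kin.py
```

```text
1.0073051133141439e-10 [-0.0001, 0.1163, 0.2013, 0.4389, 0.039, 0.3976, 0.0, 0.0, 0.2843, 1.2092, -1.2092, 1.2092] 1 1
[[0. 0. 0. 0. 0. 0.]
 [0. 0. 0. 0. 0. 0.]
 [0. 0. 0. 0. 0. 0.]]
```

The model fits exactly. Next I'll check candidate grasps and pours along continuous IK paths.

```bash
cat > ik.py <<'E'
from kin import *
K=json.load(open("kin.json"));P=np.array(K["P"])
LO=np.array([-168.41,-55.51,10.69,-70.63,1,-165.06]);HI=np.array([168.41,124.54,146.95,250.63,178,165.06])
def F(q): return fk(P,q,K["s4"],K["s6"])
def ik(p,R,q0):
    def f(q):
        pp,RR=F(q);return np.r_[(pp-p),.2*Ro.from_matrix(RR.T@R).as_rotvec()]
    r=least_squares(f,np.clip(q0,LO+.01,HI-.01),bounds=(LO,HI),x_scale=50.,xtol=1e-10,ftol=1e-12,gtol=1e-12,max_nfev=60)
    return r.x,np.linalg.norm(r.fun)
def roll(R,deg): return R@ax('x',deg)
def path(q,wps,step=4.):
    """wps list of (p,R,turnfunc) ; returns joints list, max err, min margin"""
    p,R=F(q);Q=[q];err=0
    for (p1,R1,rv) in wps:
        if rv is None: rv=Ro.from_matrix(R.T@R1).as_rotvec()
        n=int(np.ceil(max(np.degrees(np.linalg.norm(rv))/step,np.linalg.norm(p1-p)/.03,1)))
        for i in range(1,n+1):
            t=i/n;q,e=ik(p+(p1-p)*t,R@Ro.from_rotvec(rv*t).as_matrix(),Q[-1]);Q.append(q);err=max(err,e)
            if e>2e-3:return np.array(Q),err
        p,R=p1,R@Ro.from_rotvec(rv).as_matrix()
    return np.array(Q),err
E
cat > t.py <<'E'
from ik import *
from cell import get_state
q0=get_state()["joint_positions"]
cup=np.array([.468,.271,.061]);tub=np.array([.6064,-.0765,.14])
Rg=leanR(-22.7,45,True)
tc=lambda g,R:g+.019*R[:,0]
Q,e=path(q0,[(tc(cup+[0,0,.14],Rg),Rg,None),(tc(cup,Rg),Rg,None)])
print(e,Q[-1].round(1), (Q-LO).min(0).round(0),(HI-Q).min(0).round(0))
qg=Q[-1]
for H in range(-120,121,15):
  Hr=np.radians(H);Hv=np.array([np.cos(Hr),np.sin(Hr),0])
  g=tub+np.array([0,0,.075])+.03*Hv
  R1=leanR(H,45,True)
  for sg in(1,-1):
    R2=roll(R1,180*sg);R3=leanR(H,30,False)
    Q,e=path(qg,[(tc(cup+[0,0,.2],Rg),Rg,None),(tc(g+[0,0,.05],R1),R1,None),(tc(g+[0,0,.03],R2),None,np.array([sg*np.pi,0,0])),(tc(g,R3),R3,None)])
    ok=e<2e-3
    print(H,sg,"OK" if ok else "--",len(Q),Q[-1].round(0),"marg",np.minimum((Q-LO).min(0),(HI-Q).min(0)).round(0))
E
python3 t.py
```

```text
0.007715740997200078 [ 34.3  29.6 109.7 -70.6  38.4  24.8] [203.  60.  86.   0.  37. 143.] [126.  95.  37. 227. 111. 140.]
-120 1 -- 69 [ -5.  42.  55. -40. 103. 165.] marg [134.  66.  37.   0.  37.   0.]
-120 -1 OK 82 [  -2.   49.   57.  -52.  105. -152.] marg [134.  66.  37.   0.  37.   9.]
-105 1 -- 67 [ -4.  37.  64. -43.  90. 165.] marg [134.  66.  37.   0.  37.   0.]
-105 -1 OK 78 [   0.   43.   67.  -57.   92. -155.] marg [134.  66.  37.   0.  37.   2.]
-90 1 -- 65 [ -4.  31.  73. -45.  78. 165.] marg [134.  66.  37.   0.  37.   0.]
-90 -1 -- 69 [  -3.   31.   75.  -48.   76. -165.] marg [134.  66.  37.   0.  37.   0.]
-75 1 -- 64 [ -5.  26.  81. -46.  64. 165.] marg [134.  66.  37.   0.  37.   0.]
-75 -1 -- 64 [  -4.   26.   83.  -50.   63. -165.] marg [134.  66.  37.   0.  37.   0.]
-60 1 -- 67 [ -7.  21.  88. -45.  50. 165.] marg [134.  65.  37.   0.  37.   0.]
-60 -1 -- 61 [  -6.   21.   90.  -49.   50. -165.] marg [134.  65.  37.   0.  37.   0.]
-45 1 -- 69 [ -9.  18.  99. -56.  32. 165.] marg [134.  64.  37.   0.  31.   0.]
-45 -1 -- 57 [  -9.   17.   95.  -44.   37. -16
[... 1225 characters left out ...]
 0.]
75 1 -- 22 [ -18.    2.  109.   46.   47. -165.] marg [134.  53.  32.   0.  21.   0.]
75 -1 -- 22 [ -18.    2.  109.   46.   47. -165.] marg [134.  53.  32.   0.  21.   0.]
90 1 -- 23 [ -17.    2.  109.   45.   49. -165.] marg [134.  52.  31.   0.  21.   0.]
90 -1 -- 23 [ -17.    2.  109.   45.   49. -165.] marg [134.  52.  31.   0.  21.   0.]
105 1 -- 22 [ -14.   -1.  113.   47.   45. -165.] marg [134.  52.  30.   0.  21.   0.]
105 -1 -- 22 [ -14.   -1.  113.   47.   45. -165.] marg [134.  52.  30.   0.  21.   0.]
120 1 -- 23 [ -14.   -1.  112.   45.   47. -165.] marg [134.  51.  30.   0.  21.   0.]
120 -1 -- 23 [ -14.   -1.  112.   45.   47. -165.] marg [134.  51.  30.   0.  21.   0.]
```

```bash
cat > t2.py <<'E'
from ik import *
rng=np.random.default_rng(0)
cup=np.array([.468,.271,.061]);tub=np.array([.6064,-.0765,.14])
tc=lambda g,R:g+.019*R[:,0]
def sols(p,R,n=14):
    S=[]
    for k in range(n):
        q0=np.array([np.degrees(np.arctan2(p[1],p[0]))+rng.uniform(-30,10),rng.uniform(0,50),rng.uniform(50,120),rng.uniform(-60,240),rng.uniform(10,150),rng.uniform(-150,150)])
        q,e=ik(p,R,q0)
        if e<1e-4 and not any(np.abs(q-s).max()<2 for s in S):S.append(q)
    return S
def rep(nm,p,R):
    for q in sols(p,R):print(nm,q.round(0),"m",np.minimum(q-LO,HI-q).min().round(0))
for h in(-22.7,67.3,157.3,-112.7):
  for l in(True,False):
   for th in (45,55): rep(("grasp",h,l,th),tc(cup,leanR(h,th,l)),leanR(h,th,l))
for H in range(-180,180,30):
  Hr=np.radians(H);Hv=np.array([np.cos(Hr),np.sin(Hr),0]);g=tub+np.array([0,0,.075])+.03*Hv
  for l in(True,False):rep(("pour",H,l),tc(g,leanR(H,30,l)),leanR(H,30,l))
E
python3 t2.py
```

```text
('grasp', -22.7, True, 55) [ 31.  27. 109. -55.  34.   7.] m 16.0
('grasp', 67.3, True, 45) [ -3.  26. 119.  72.  44. 141.] m 24.0
('grasp', 67.3, True, 55) [  2.  24. 114.  55.  39. 161.] m 4.0
('grasp', 67.3, False, 45) [ -3.  26. 119.  72.  44. -39.] m 28.0
('grasp', 67.3, False, 55) [  2.  24. 114.  55.  39. -19.] m 33.0
('grasp', 157.3, True, 45) [  7.  50.  70.  21. 100. 116.] m 49.0
('grasp', 157.3, True, 55) [  9.  45.  75.  17.  91. 117.] m 48.0
('grasp', 157.3, False, 45) [  7.  50.  70.  21. 100. -64.] m 59.0
('grasp', 157.3, False, 55) [  9.  45.  75.  17.  91. -63.] m 65.0
('grasp', -112.7, True, 45) [ 30.  53.  63. -26. 100.  56.] m 45.0
('grasp', -112.7, True, 55) [ 28.  48.  70. -21.  91.  56.] m 49.0
('grasp', -112.7, False, 45) [  30.   53.   63.  -26.  100. -124.] m 42.0
('grasp', -112.7, False, 55) [  28.   48.   70.  -21.   91. -124.] m 41.0
('pour', -180, True) [-14.  67.  22. -23. 149.  63.] m 11.0
('pour', -180, False) [ -14.   67.   22.  -23.  149. -117.] m 11.0
('pour', -150, True) [ -7.  60.  36. -43. 130.  39.] m 25.0
('pour', -150, False) [  -7.   60.   3
[... 405 characters left out ...]
our', 0, True) [-27.  15. 114. 103.  24. 152.] m 13.0
('pour', 0, False) [-27.  15. 114. 103.  24. -28.] m 23.0
('pour', 30, True) [-37.  21. 105.  76.  55. 155.] m 10.0
('pour', 30, False) [-37.  21. 105.  76.  55. -25.] m 42.0
('pour', 60, True) [-38.  31.  89.  60.  82. 150.] m 15.0
('pour', 60, False) [-38.  31.  89.  60.  82. -30.] m 58.0
('pour', 90, True) [-35.  43.  68.  48. 107. 144.] m 22.0
('pour', 90, False) [-35.  43.  68.  48. 107. -36.] m 57.0
('pour', 120, True) [-28.  54.  46.  36. 129. 132.] m 33.0
('pour', 120, False) [-28.  54.  46.  36. 129. -48.] m 36.0
('pour', 150, True) [-21.  64.  27.  14. 148. 107.] m 17.0
('pour', 150, False) [-21.  64.  27.  14. 148. -73.] m 17.0
```

```bash
cat > t3.py <<'E'
from ik import *
from cell import get_state
q0=get_state()["joint_positions"]
cup=np.array([.468,.271,.061]);tub=np.array([.6064,-.0765,.14])
tc=lambda g,R:g+.019*R[:,0]
mg=lambda Q:np.minimum((Q-LO).min(0),(HI-Q).min(0)).round(0)
for l in(False,True):
  Rg=leanR(-112.7,45,l)
  Q,e=path(q0,[(tc(cup+[0,0.03,.16],Rg),Rg,None),(tc(cup,Rg),Rg,None)])
  print(l,e,Q[-1].round(1),mg(Q));qg=Q[-1]
  for H in(-112.7,-120,-135,-150,-165):
   Hr=np.radians(H);Hv=np.array([np.cos(Hr),np.sin(Hr),0]);g=tub+np.array([0,0,.075])+.03*Hv
   R1=leanR(H,45,l)
   for sg in(1,-1):
    R2=roll(R1,180*sg);R3=leanR(H,30,not l)
    Q,e=path(qg,[(tc(cup+[0,0,.2],Rg),Rg,None),(tc(g+[0,0,.05],R1),R1,None),(tc(g+[0,0,.03],R2),None,np.array([sg*np.pi,0,0])),(tc(g,R3),R3,None)])
    print(H,sg,"OK" if e<2e-3 else "--",len(Q),Q[-1].round(0),"marg",mg(Q), "maxstep",np.abs(np.diff(Q,axis=0)).max(0).round(0))
E
python3 t3.py
```

```text
False 3.5771544012866957e-12 [  29.8   53.4   63.4  -25.9  100.5 -123.5] [126.  60.  40.  43.  58.  34.]
-112.7 1 OK 71 [ -1.  46.  62. -54.  99.  27.] marg [139.  71.  42.  16.  58.   4.] maxstep [2. 2. 3. 3. 3. 4.]
-112.7 -1 -- 24 [  -4.   38.   61.  -43.   96. -165.] marg [139.  71.  42.  27.  58.   0.] maxstep [2. 2. 3. 1. 3. 4.]
-120 1 OK 71 [ -2.  49.  57. -52. 105.  28.] marg [139.  71.  42.  18.  58.   8.] maxstep [3. 2. 3. 3. 3. 4.]
-120 -1 -- 25 [  -4.   40.   57.  -42.  101. -165.] marg [139.  71.  42.  29.  58.   0.] maxstep [3. 2. 3. 1. 3. 4.]
-135 1 OK 70 [ -4.  54.  46. -48. 118.  33.] marg [139.  70.  35.  23.  58.  16.] maxstep [3. 2. 3. 3. 3. 4.]
-135 -1 -- 26 [  -6.   45.   49.  -37.  113. -165.] marg [139.  71.  36.  33.  58.   0.] maxstep [3. 2. 3. 1. 3. 4.]
-150 1 OK 70 [ -7.  60.  36. -43. 130.  39.] marg [139.  65.  25.  28.  48.  26.] maxstep [3. 2. 4. 3. 3. 4.]
-150 -1 -- 28 [  -9.   49.   41.  -32.  123. -165.] marg [139.  71.  28.  38.  54.   0.] maxstep [3. 2. 4. 1. 3. 4.]
-165 1 OK 71 [-10.  64.  27. -36. 141.  48.] marg [139.  61.  16.  35.  37.  31.] m
[... 679 characters left out ...]
[3. 2. 3. 3. 3. 4.]
-135 1 -- 55 [ -7.  47.  47. -37. 114. 165.] marg [139.  71.  36.  33.  58.   0.] maxstep [3. 2. 3. 1. 3. 4.]
-135 -1 OK 70 [  -4.   54.   46.  -48.  118. -147.] marg [139.  70.  35.  23.  58.  18.] maxstep [3. 2. 3. 3. 3. 4.]
-150 1 -- 52 [ -9.  50.  40. -32. 123. 165.] marg [139.  71.  28.  38.  54.   0.] maxstep [3. 2. 4. 1. 3. 4.]
-150 -1 OK 70 [  -7.   60.   36.  -43.  130. -141.] marg [139.  65.  25.  28.  48.  24.] maxstep [3. 2. 4. 3. 3. 4.]
-165 1 -- 51 [-11.  55.  32. -27. 133. 165.] marg [139.  69.  21.  41.  45.   0.] maxstep [3. 2. 5. 2. 3. 4.]
-165 -1 OK 71 [ -10.   64.   27.  -36.  141. -132.] marg [139.  61.  16.  35.  37.  33.] maxstep [3. 3. 5. 3. 3. 4.]
```

```bash
cat > go.py <<'E'
from ik import *
from cell import get_state
cup=np.array([.468,.271,.061]);tub=np.array([.6064,-.0765,.14])
tc=lambda g,R:g+.019*R[:,0]
s=get_state();p0=s["position"];R0=Rof(s["orientation"]);q=s["joint_positions"]
def to(p1,R1,g,n=None,p0=p0,R0=R0):
    rows,p,R=plan(p0,R0,p1,R1,n);print(len(rows),"end",p.round(4));show(rows,g);return p,R
E
python3 - <<'E'
from go import *
Rg=leanR(-112.7,45,False);to(tc(cup+[0,0,.16],Rg),Rg,100)
E
```

```text
17 end [0.4629 0.2586 0.2075]
[[-0.004,-0.0024,0.0201,-0.084,0.035,-0.066,100],[-0.0045,-0.0043,0.0197,-0.084,0.035,-0.066,100],[-0.0048,-0.0062,0.0191,-0.084,0.035,-0.067,100],[-0.005,-0.0081,0.0183,-0.084,0.035,-0.067,100],[-0.005,-0.01,0.0174,-0.084,0.035,-0.066,100],[-0.0049,-0.0117,0.0163,-0.084,0.035,-0.067,100],[-0.0046,-0.0134,0.0151,-0.084,0.035,-0.066,100],[-0.0041,-0.0148,0.0137,-0.084,0.035,-0.067,100],[-0.0036,-0.0162,0.0123,-0.084,0.035,-0.066,100],[-0.0028,-0.0174,0.0108,-0.084,0.035,-0.067,100],[-0.002,-0.0184,0.0092,-0.084,0.035,-0.066,100],[-0.001,-0.0192,0.0075,-0.084,0.035,-0.067,100],[0,-0.0198,0.0059,-0.084,0.035,-0.067,100],[0.0012,-0.0201,0.0042,-0.084,0.035,-0.066,100],[0.0024,-0.0203,0.0026,-0.084,0.035,-0.067,100],[0.0037,-0.0203,0.001,-0.084,0.034,-0.066,100],[0.005,-0.02,-0.0006,-0.084,0.035,-0.067,100]]
```

Call:
jog_arm:
  series:
    - [-0.004, -0.002, 0.02, -0.084, 0.035, -0.066, 100]
    - [-0.005, -0.004, 0.02, -0.084, 0.035, -0.066, 100]
    - [-0.005, -0.006, 0.019, -0.084, 0.035, -0.067, 100]
    - [-0.005, -0.008, 0.018, -0.084, 0.035, -0.067, 100]
    - [-0.005, -0.01, 0.017, -0.084, 0.035, -0.066, 100]
    - [-0.005, -0.012, 0.016, -0.084, 0.035, -0.067, 100]
    - [-0.005, -0.013, 0.015, -0.084, 0.035, -0.066, 100]
    - [-0.004, -0.015, 0.014, -0.084, 0.035, -0.067, 100]
    - [-0.004, -0.016, 0.012, -0.084, 0.035, -0.066, 100]
    - [-0.003, -0.017, 0.011, -0.084, 0.035, -0.067, 100]
    - [-0.002, -0.018, 0.009, -0.084, 0.035, -0.066, 100]
    - [-0.001, -0.019, 0.0075, -0.084, 0.035, -0.067, 100]
    - [0, -0.02, 0.006, -0.084, 0.035, -0.067, 100]
    - [0.001, -0.02, 0.004, -0.084, 0.035, -0.066, 100]
    - [0.002, -0.02, 0.003, -0.084, 0.035, -0.067, 100]
    - [0.004, -0.02, 0.001, -0.084, 0.034, -0.066, 100]
    - [0.005, -0.02, -0.001, -0.084, 0.035, -0.067, 100]

```text
time: 2.32
position: [0.4841, 0.2572, 0.2086]
orientation: [-177.1, 39.6, -106.5]
ft_force: [-0.0, -0.3, -0.8]
grip_width: 1.0
```

```bash
python3 log.py
python3 - <<'E'
from go import *
Rg=leanR(-112.7,45,False);to(tc(cup+[0,0,.09],Rg),Rg,100)
E
```

```text
2.3167 [  31.22   47.71   52.22  -35.52  116.88 -135.06] [0.4841 0.2572 0.2086] [-177.12   39.58 -106.53] [-0.03 -0.28 -0.78] 1.0
2 end [0.4628 0.2586 0.1376]
[[0.0244,0.0117,0.0253,0.011,-0.046,0.041,100],[0.026,0.0109,0.024,0.011,-0.047,0.041,100]]
```

Call:
jog_arm:
  series:
    - [0.012, 0.006, 0.0127, 0.006, -0.035, 0.03, 100]
    - [0.012, 0.006, 0.0127, 0.006, -0.03, 0.025, 100]
    - [0.013, 0.005, 0.012, 0.005, -0.02, 0.02, 100]
    - [0.013, 0.005, 0.012, 0.005, -0.01, 0.01, 100]
    - [0, 0, 0, 0, 0, 0, 100]

```text
time: 2.73
position: [0.4649, 0.2619, 0.1314]
orientation: [-178.7, 44.3, -111.4]
ft_force: [-0.7, 0.4, -0.6]
grip_width: 0.998
```

```bash
python3 log.py
python3 - <<'E'
from go import *
Rg=leanR(-112.7,45,False);to(tc(cup+[0,0,.06],Rg),Rg,100)
from cell import get_image
for n in["top","side","wrist"]:
    d=get_image(n);cv2.imwrite(f"pics/{n}1.png",d["image"][:,:,::-1])
t=cv2.imread("pics/top1.png")[180:400,120:400];w=cv2.imread("pics/wrist1.png")
a=cv2.resize(t,(400,314));b=cv2.resize(w,(400,300));c=cv2.resize(cv2.imread("pics/side1.png")[150:330,180:400],(400,327))
cv2.imwrite("pics/m1.png",np.vstack([np.hstack([a[:300],b]),np.hstack([c[:300],c[:300]*0])]))
E
```

```text
2.7333 [  30.41   48.46   59.93  -27.77  108.26 -126.82] [0.4649 0.2619 0.1314] [-178.66   44.31 -111.4 ] [-0.68  0.36 -0.59] 0.998
1 end [0.4628 0.2585 0.1076]
[[0.0194,0.0011,0.0143,-0.007,-0.012,0.016,100]]
```

View pics/m1.png

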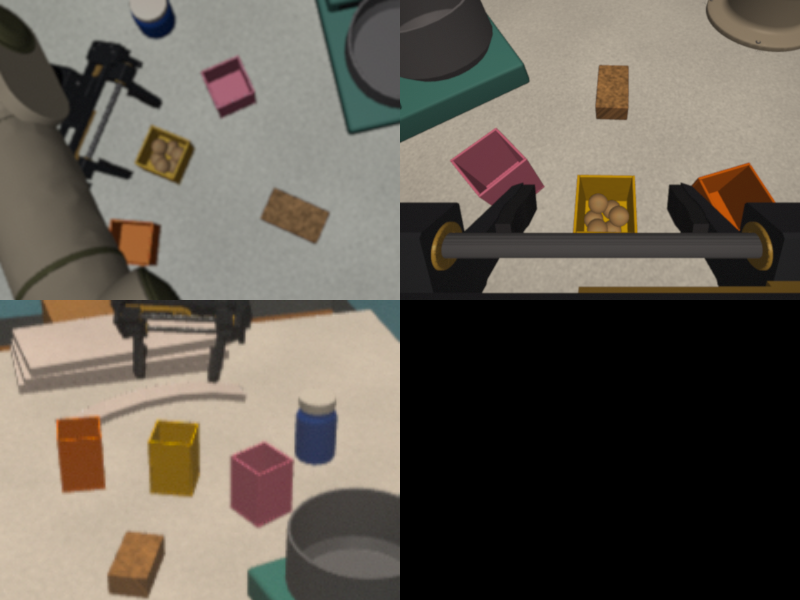

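The cup sits centred and square between the jaws (wrist panel: cup x≈605, fingers at 515 and 690). Now descending.

Run:
```python
from go import *
Rg=leanR(-112.7,45,False)
p,R=to(tc(cup+[0,0,.05],Rg),Rg,100,2);to(tc(cup,Rg),Rg,100,4,p,R)
```

```text
2 end [0.4628 0.2586 0.0975]
[[0.0149,0.0013,0.0116,-0.004,-0.004,0.009,100],[0.0149,0.0011,0.0115,-0.004,-0.003,0.009,100]]
4 end [0.4629 0.2586 0.0476]
[[0.0088,0,0.0088,-0,-0,0,100],[0.0088,0,0.0088,-0,-0,0,100],[0.0089,0,0.0089,-0,-0,0,100],[0.0088,0,0.0088,-0,-0,0,100]]
```

Call:
jog_arm:
  series:
    - [0.015, 0.001, 0.0115, -0.004, -0.004, 0.009, 100]
    - [0.015, 0.001, 0.0115, -0.004, -0.004, 0.009, 100]
    - [0.009, 0, 0.009, 0, 0, 0, 100]
    - [0.009, 0, 0.009, 0, 0, 0, 100]
    - [0, 0, 0, 0, 0, 0, 100]

```text
time: 3.3
position: [0.4671, 0.2602, 0.0748]
orientation: [-178.9, 45.3, -111.7]
ft_force: [-0.2, 0.2, -0.7]
grip_width: 1.003
```

```bash
python3 log.py
python3 - <<'E'
from go import *
Rg=leanR(-112.7,45,False)
to(tc(cup,Rg),Rg,100,3)
E
```

```text
3.3 [  29.95   51.6    62.36  -26.53  102.43 -124.36] [0.4671 0.2602 0.0748] [-178.87   45.33 -111.7 ] [-0.19  0.18 -0.74] 1.003
3 end [0.4628 0.2586 0.0476]
[[0.0072,0.0012,0.0056,-0.002,0.002,0.004,100],[0.0071,0.0012,0.0057,-0.003,0.002,0.004,100],[0.0072,0.0012,0.0056,-0.002,0.002,0.004,100]]
```

Call:
jog_arm:
  series:
    - [0.0075, 0.0015, 0.006, -0.003, 0, 0.005, 100]
    - [0.0075, 0.0015, 0.006, -0.003, 0, 0.005, 100]
    - [0.0075, 0.0015, 0.006, -0.003, 0, 0.005, 100]
    - [0, 0, 0, 0, 0, 0, 100]

```text
time: 3.63
position: [0.4626, 0.2597, 0.0449]
orientation: [179.9, 45.4, -112.8]
ft_force: [0.3, -0.3, -1.0]
grip_width: 1.002
```

```bash
python3 log.py
python3 - <<'E'
from go import *
Rg=leanR(-112.7,45,False)
to(tc(cup,Rg),Rg,100,1)
E
```

```text
3.6333 [  29.83   53.46   63.54  -25.64  100.01 -123.44] [0.4626 0.2597 0.0449] [ 179.87   45.4  -112.8 ] [ 0.35 -0.29 -0.98] 1.002
1 end [0.4628 0.2586 0.0475]
[[-0.0012,-0.0007,-0.0025,0.001,0.007,-0.001,100]]
```

Call:
jog_arm:
  series:
    - [-0.001, -0.0005, -0.0025, 0, 0.006, 0, 100]
    - [0, 0, 0, 0, 0, 0, 0]
    - [0, 0, 0, 0, 0, 0, 0]
    - [0, 0, 0, 0, 0, 0, 0]
    - [0, 0, 0, 0, 0, 0, 0]
    - [0, 0, 0, 0, 0, 0, 0]
    - [0, 0, 0, 0, 0, 0, 0]

```text
time: 4.22
position: [0.4632, 0.2587, 0.0488]
orientation: [180.0, 45.1, -112.7]
ft_force: [0.5, -0.1, -1.2]
grip_width: 0.677
```

```bash
python3 log.py
python3 - <<'E'
from go import *
Rg=leanR(-112.7,45,False)
to(p0+np.array([0,0,.15]),Rg,0,6)
E
```

```text
4.2167 [  29.81   53.32   63.34  -25.9   100.51 -123.59] [0.4632 0.2587 0.0488] [ 180.     45.12 -112.7 ] [ 0.46 -0.06 -1.18] 0.677
6 end [0.4633 0.2587 0.1988]
[[-0.0177,0,-0.0176,-0,0,-0,0],[-0.0177,0,-0.0176,-0,0,-0,0],[-0.0177,0,-0.0177,-0,0.001,-0,0],[-0.0177,0,-0.0177,-0,0,-0,0],[-0.0177,0,-0.0176,-0,0.001,-0,0],[-0.0177,0,-0.0177,-0,0,-0,0]]
```

Call:
jog_arm:
  series:
    - [-0.01, 0, -0.01, 0, 0, 0, 0]
    - [-0.018, 0, -0.018, 0, 0, 0, 0]
    - [-0.02, 0, -0.02, 0, 0, 0, 0]
    - [-0.02, 0, -0.02, 0, 0, 0, 0]
    - [-0.02, 0, -0.02, 0, 0, 0, 0]
    - [-0.02, 0, -0.02, 0, 0, 0, 0]
    - [-0.018, 0, -0.018, 0, 0, 0, 0]
    - [-0.01, 0, -0.01, 0, 0, 0, 0]
    - [0, 0, 0, 0, 0, 0, 0]

```text
time: 4.97
position: [0.4615, 0.2579, 0.2569]
orientation: [180.0, 45.3, -112.8]
ft_force: [0.3, -0.2, -0.5]
grip_width: 0.681
```

```bash
python3 log.py
cat > t4.py <<'E'
from go import *
H=-140;Hv=np.array([np.cos(np.radians(H)),np.sin(np.radians(H)),0]);g=tub+[0,0,.075]+.03*Hv
R1=leanR(H,45,False);to(tc(g+[0,0,.05],R1),R1,0)
R2=leanR(H,30,True)
Q,e=path(q,[(tc(g+[0,0,.05],R1),R1,None),(tc(g+[0,0,.03],roll(R1,180)),None,np.array([np.pi,0,0])),(tc(g,R2),R2,None)])
print(e,Q[-1].round(0),np.minimum((Q-LO).min(0),(HI-Q).min(0)).round(0))
from cell import get_image
ims=[get_image(n)["image"][:,:,::-1] for n in("top","side")]
cv2.imwrite("pics/m2.png",np.hstack([cv2.resize(i,(400,300)) for i in ims]))
E
python3 t4.py
```

```text
4.9667 [  29.77   42.05   52.19  -29.7   120.31 -134.63] [0.4615 0.2579 0.2569] [ 179.95   45.27 -112.81] [ 0.28 -0.15 -0.47] 0.681
10 end [ 0.5731 -0.1045  0.2515]
[[0.0208,-0.0243,-0.0203,0.034,0,0.033,0],[0.02,-0.0257,-0.0194,0.034,0.001,0.034,0],[0.0191,-0.027,-0.0185,0.034,0,0.033,0],[0.0182,-0.0282,-0.0176,0.034,0.001,0.034,0],[0.0173,-0.0294,-0.0166,0.034,0,0.033,0],[0.0163,-0.0305,-0.0156,0.033,0.001,0.034,0],[0.0152,-0.0315,-0.0146,0.034,0,0.033,0],[0.0142,-0.0325,-0.0134,0.033,0.001,0.034,0],[0.0131,-0.0334,-0.0124,0.034,0,0.033,0],[0.012,-0.0342,-0.0112,0.033,0.001,0.034,0]]
1.7859447595323356e-12 [ -5.  56.  42. -46. 122.  34.] [139.  68.  32.  24.  56.  19.]
```

View pics/m2.png

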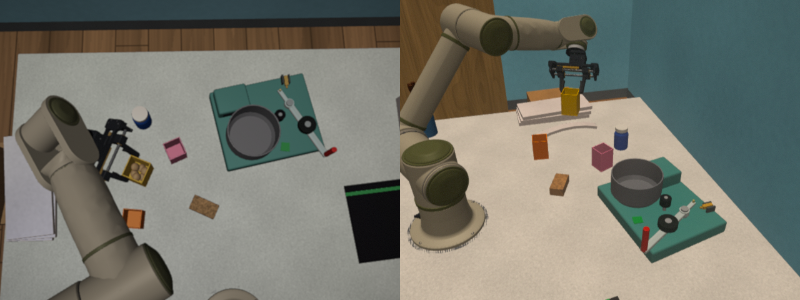

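The cup is lifted upright, with the balls still inside (top panel 138,172; side panel 570,102). Moving it over the tub.

```bash
sed -i 's/R1,0)$/R1,0,16)/' t4.py; sed -i '/get_image/,$d' t4.py; python3 t4.py
```

```text
16 end [ 0.5731 -0.1044  0.2516]
[[0.0129,-0.0152,-0.0128,0.021,0,0.021,0],[0.0126,-0.0157,-0.0125,0.021,0,0.021,0],[0.0122,-0.0163,-0.0121,0.021,0,0.021,0],[0.0119,-0.0168,-0.0118,0.021,0,0.021,0],[0.0115,-0.0173,-0.0114,0.021,0,0.021,0],[0.0111,-0.0177,-0.0111,0.021,0,0.021,0],[0.0108,-0.0182,-0.0107,0.021,0,0.021,0],[0.0104,-0.0186,-0.0103,0.021,0,0.021,0],[0.01,-0.0191,-0.0099,0.021,0,0.021,0],[0.0096,-0.0195,-0.0095,0.021,0,0.021,0],[0.0092,-0.0198,-0.0091,0.021,0,0.021,0],[0.0087,-0.0202,-0.0087,0.022,0,0.021,0],[0.0083,-0.0206,-0.0082,0.021,0,0.02,0],[0.0079,-0.0209,-0.0078,0.022,0,0.021,0],[0.0075,-0.0213,-0.0073,0.021,0,0.02,0],[0.007,-0.0215,-0.0069,0.022,0,0.021,0]]
1.9566873615321933e-12 [ -5.  56.  42. -46. 122.  34.] [139.  68.  32.  24.  56.  19.]
```

Call:
jog_arm:
  series:
    - [0.007, -0.008, -0.007, 0.012, 0, 0.012, 0]
    - [0.013, -0.016, -0.013, 0.021, 0, 0.021, 0]
    - [0.0125, -0.016, -0.0125, 0.021, 0, 0.021, 0]
    - [0.012, -0.0165, -0.012, 0.021, 0, 0.021, 0]
    - [0.012, -0.017, -0.012, 0.021, 0, 0.021, 0]
    - [0.011, -0.0175, -0.011, 0.021, 0, 0.021, 0]
    - [0.011, -0.018, -0.011, 0.021, 0, 0.021, 0]
    - [0.0105, -0.0185, -0.0105, 0.021, 0, 0.021, 0]
    - [0.01, -0.019, -0.01, 0.021, 0, 0.021, 0]
    - [0.0095, -0.0195, -0.0095, 0.021, 0, 0.021, 0]
    - [0.009, -0.02, -0.009, 0.021, 0, 0.021, 0]
    - [0.009, -0.02, -0.009, 0.022, 0, 0.021, 0]
    - [0.008, -0.0205, -0.008, 0.021, 0, 0.02, 0]
    - [0.008, -0.021, -0.008, 0.022, 0, 0.021, 0]
    - [0.0075, -0.021, -0.007, 0.021, 0, 0.02, 0]
    - [0.007, -0.02, -0.007, 0.022, 0, 0.021, 0]
    - [0.003, -0.01, -0.003, 0.01, 0, 0.01, 0]
    - [0, 0, 0, 0, 0, 0, 0]

```text
time: 6.57
position: [0.5633, -0.1384, 0.2252]
orientation: [177.8, 42.6, -144.0]
ft_force: [0.5, 0.9, -1.4]
grip_width: 0.679
```

```bash
python3 log.py; python3 t4.py;python3 - <<'E'
from go import *
from cell import get_image
ims=[get_image(n)["image"][:,:,::-1] for n in("top","side")]
cv2.imwrite("pics/m3.png",np.hstack([cv2.resize(ims[0][80:330,250:583],(400,300)),cv2.resize(ims[1][150:450,200:600],(400,300))]))
E
```

```text
6.5667 [ -10.34   48.91   45.91  -36.6   116.74 -146.03] [ 0.5633 -0.1384  0.2252] [ 177.76   42.58 -144.03] [ 0.5   0.92 -1.42] 0.679
16 end [ 0.5731 -0.1044  0.2515]
[[-0.0024,0.0014,0,-0.001,-0.003,-0.003,0],[-0.0024,0.0014,0,-0.001,-0.003,-0.003,0],[-0.0024,0.0013,0,-0.001,-0.003,-0.003,0],[-0.0024,0.0013,0,-0.001,-0.002,-0.003,0],[-0.0024,0.0013,0.0001,-0,-0.003,-0.003,0],[-0.0024,0.0013,0.0001,-0.001,-0.002,-0.003,0],[-0.0024,0.0013,0.0001,-0,-0.003,-0.003,0],[-0.0024,0.0013,0.0001,-0.001,-0.002,-0.003,0],[-0.0024,0.0013,0.0001,-0,-0.003,-0.003,0],[-0.0025,0.0013,0.0001,-0.001,-0.002,-0.004,0],[-0.0025,0.0013,0.0001,-0,-0.003,-0.003,0],[-0.0024,0.0013,0.0001,-0.001,-0.002,-0.004,0],[-0.0025,0.0013,0.0001,-0,-0.003,-0.003,0],[-0.0025,0.0013,0.0001,-0.001,-0.002,-0.004,0],[-0.0024,0.0012,0.0001,-0,-0.003,-0.003,0],[-0.0025,0.0013,0.0001,-0.001,-0.002,-0.004,0]]
1.2142139335246681e-12 [ -5.  56.  42. -46. 122.  34.] [158.  68.  32.  24.  56.  19.]
```

View pics/m3.png

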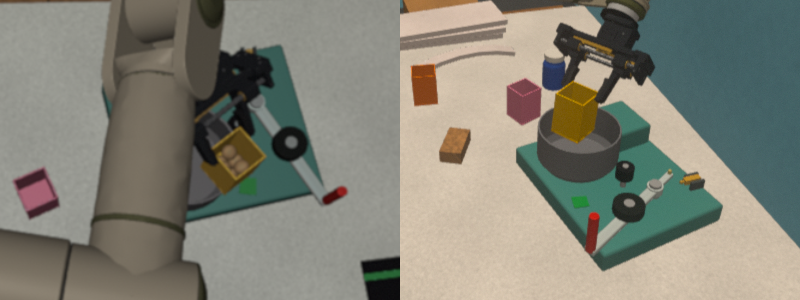

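Call:
jog_arm:
  series:
    - [-0.0098, 0.0054, 0, -0.002, -0.01, -0.012, 0]
    - [-0.0098, 0.0052, 0, -0.002, -0.01, -0.012, 0]
    - [-0.0098, 0.005, 0, -0.002, -0.01, -0.012, 0]
    - [-0.0098, 0.005, 0, -0.002, -0.01, -0.012, 0]
    - [0, 0, 0, 0, 0, 0, 0]

```text
time: 7.08
position: [0.5735, -0.093, 0.2574]
orientation: [-179.9, 45.3, -139.2]
ft_force: [-0.1, 0.4, -1.7]
grip_width: 0.68
```

```bash
python3 log.py
```

```text
7.0833 [  -6.25   46.71   43.85  -35.74  118.2  -146.03] [ 0.5735 -0.093   0.2574] [-179.9    45.29 -139.21] [-0.06  0.42 -1.71] 0.68
```

```bash
cat > t5.py <<'E'
from go import *
import sys
def rollplan(g1,R1,deg,n,pitch=0):
    p,R=p0.copy(),R0.copy();rows=[]
    for i in range(n):
        Rn=R@Ro.from_rotvec([np.radians(deg)/n,0,0]).as_matrix()
        t=R.T@((tc(g1,R1)-p)/(n-i));t=np.round(t,4);rows.append(list(t)+[round(np.radians(deg)/n,3),0,0]);p=p+R@t;R=Rn
    show(rows,0);print(p,R[:,0])
rollplan(np.array([.615,-.102,.24]),R0,90,14)
E
python3 t5.py
```

```text
[[0.001,-0.0024,0.0022,0.112,0,0,0],[0.001,-0.0022,0.0024,0.112,0,0,0],[0.0009,-0.0019,0.0027,0.112,0,0,0],[0.001,-0.0016,0.0028,0.112,0,0,0],[0.0009,-0.0012,0.003,0.112,0,0,0],[0.001,-0.0009,0.0031,0.112,0,0,0],[0.0009,-0.0005,0.0032,0.112,0,0,0],[0.001,-0.0002,0.0032,0.112,0,0,0],[0.0009,0.0002,0.0033,0.112,0,0,0],[0.001,0.0006,0.0032,0.112,0,0,0],[0.0009,0.0009,0.0031,0.112,0,0,0],[0.001,0.0013,0.003,0.112,0,0,0],[0.0009,0.0016,0.0028,0.112,0,0,0],[0.001,0.0018,0.0027,0.112,0,0,0]]
[ 0.60484938 -0.11074607  0.2265044 ] [-0.53267227 -0.45958851 -0.71066072]
```

Call:
jog_arm:
  series:
    - [0.001, -0.0025, 0.002, 0.1, 0, 0, 0]
    - [0.001, -0.002, 0.0025, 0.1, 0, 0, 0]
    - [0.001, -0.002, 0.0025, 0.1, 0, 0, 0]
    - [0.001, -0.0015, 0.003, 0.1, 0, 0, 0]
    - [0.001, -0.001, 0.003, 0.1, 0, 0, 0]
    - [0.001, -0.001, 0.003, 0.1, 0, 0, 0]
    - [0.001, -0.0005, 0.003, 0.1, 0, 0, 0]
    - [0.001, 0, 0.003, 0.1, 0, 0, 0]
    - [0.001, 0, 0.003, 0.1, 0, 0, 0]

```text
time: 7.83
position: [0.5946, -0.0957, 0.2422]
orientation: [-125.5, 45.7, -138.1]
ft_force: [-0.1, -0.2, -2.0]
grip_width: 0.676
```

```bash
python3 log.py
cat >> t5.py <<'E'
x=R0[:,0];ua=[-.7071*x-.7071*R0[:,2]]
print("grasp",(p0-.019*x).round(4),"u",ua[0].round(3),"tilt",np.degrees(np.arccos(ua[0][2])).round(1),"lean",np.degrees(np.arcsin(-x[2])).round(1),"head",np.degrees(np.arctan2(x[1],x[0])).round(1))
E
python3 t5.py|tail -1
```

```text
7.8333 [ -6.15  50.04  39.75 -36.05 117.98 -92.88] [ 0.5946 -0.0957  0.2422] [-125.46   45.7  -138.06] [-0.05 -0.22 -1.97] 0.676
grasp [ 0.6045 -0.0869  0.2558] u [-0.236  0.562  0.793] tilt 37.6 lean 45.7 head -138.1
```

```bash
sed -i 's/^rollplan.*/rollplan(np.array([.62,-.105,.24]),R0,36,6)/' t5.py; python3 t5.py
```

```text
[[0.002,-0.0009,0.0043,0.105,0,0,0],[0.0019,-0.0004,0.0043,0.105,0,0,0],[0.002,0,0.0044,0.105,0,0,0],[0.0019,0.0005,0.0043,0.105,0,0,0],[0.002,0.001,0.0042,0.105,0,0,0],[0.0019,0.0014,0.0041,0.105,0,0,0]]
[ 0.61011433 -0.11383276  0.22640299] [-0.51948106 -0.46674804 -0.71574136]
grasp [ 0.6045 -0.0869  0.2558] u [-0.236  0.562  0.793] tilt 37.6 lean 45.7 head -138.1
```

Call:
jog_arm:
  series:
    - [0.002, -0.001, 0.004, 0.09, 0, 0, 0]
    - [0.002, -0.0005, 0.004, 0.09, 0, 0, 0]
    - [0.002, 0, 0.004, 0.09, 0, 0, 0]
    - [0.002, 0.0005, 0.004, 0.09, 0, 0, 0]
    - [0.002, 0.001, 0.004, 0.09, 0, 0, 0]
    - [0.002, 0.0015, 0.004, 0.09, 0, 0, 0]

```text
time: 8.33
position: [0.6101, -0.1091, 0.2278]
orientation: [-92.7, 45.9, -137.5]
ft_force: [-0.2, -0.9, -1.8]
grip_width: 0.678
```

```bash
python3 log.py;python3 t5.py|tail -1;python3 - <<'E'
from go import *
from cell import get_image
ims=[get_image(n)["image"][:,:,::-1] for n in("wrist","side")]
cv2.imwrite("pics/m4.png",np.hstack([cv2.resize(ims[0],(400,300)),cv2.resize(ims[1][150:450,200:600],(400,300))]))
E
```

```text
8.3333 [ -6.99  52.81  36.58 -36.58 117.41 -61.53] [ 0.6101 -0.1091  0.2278] [ -92.68   45.86 -137.54] [-0.21 -0.86 -1.83] 0.678
grasp [ 0.6198 -0.1002  0.2415] u [-0.131  0.837  0.531] tilt 58.0 lean 45.9 head -137.5
```

View pics/m4.png

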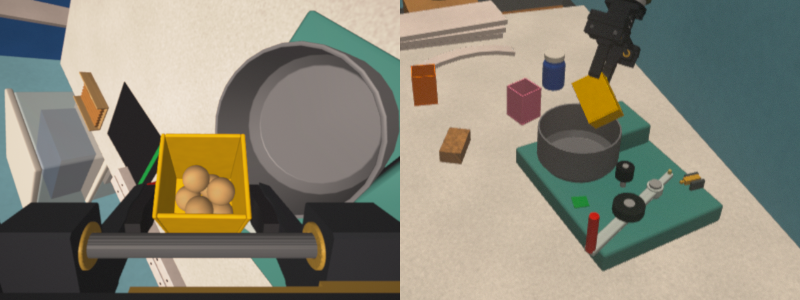

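Balls are still in the cup and the mouth is over the tub. Continuing the roll.

```bash
sed -i 's/^rollplan.*/rollplan(np.array([.605,-.112,.225]),R0,30,6)/' t5.py; python3 t5.py
```

```text
[[0.0041,-0.0004,-0.0003,0.087,0,0,0],[0.0041,-0.0004,-0.0002,0.087,0,0,0],[0.0041,-0.0004,-0.0002,0.087,0,0,0],[0.004,-0.0004,-0.0001,0.087,0,0,0],[0.0041,-0.0005,-0.0001,0.087,0,0,0],[0.004,-0.0004,-0.0001,0.087,0,0,0]]
[ 0.59524417 -0.12090613  0.21137485] [-0.51464909 -0.46978871 -0.71724116]
grasp [ 0.6198 -0.1004  0.2409] u [-0.131  0.836  0.533] tilt 57.8 lean 45.8 head -137.6
```

Call:
jog_arm:
  series:
    - [0.004, 0, 0, 0.087, 0, 0, 0]
    - [0.004, -0.001, 0, 0.087, 0, 0, 0]
    - [0.004, -0.0005, 0, 0.087, 0, 0, 0]
    - [0.004, -0.0005, 0, 0.087, 0, 0, 0]
    - [0.003, -0.0005, 0, 0.087, 0, 0, 0]
    - [0.001, 0, 0, 0.087, 0, 0, 0]
    - [0, 0, 0, 0.03, 0, 0, 0]
    - [0, 0, 0, 0, 0, 0, 0]

```text
time: 9.1
position: [0.5974, -0.1158, 0.217]
orientation: [-61.2, 46.0, -137.2]
ft_force: [0.0, 0.5, -1.0]
grip_width: 0.678
```

```bash
python3 log.py;python3 t5.py|tail -1;python3 - <<'E'
from go import *
from cell import get_image
ims=[get_image(n)["image"][:,:,::-1] for n in("wrist","side")]
cv2.imwrite("pics/m5.png",np.hstack([cv2.resize(ims[0],(400,300)),cv2.resize(ims[1][150:450,200:600],(400,300))]))
E
```

```text
9.1 [ -7.59  50.44  42.51 -35.85 113.91 -28.51] [ 0.5974 -0.1158  0.217 ] [ -61.18   45.99 -137.18] [ 0.01  0.51 -0.98] 0.678
grasp [ 0.6071 -0.1068  0.2306] u [0.119 0.955 0.272] tilt 74.2 lean 46.0 head -137.2
```

View pics/m5.png

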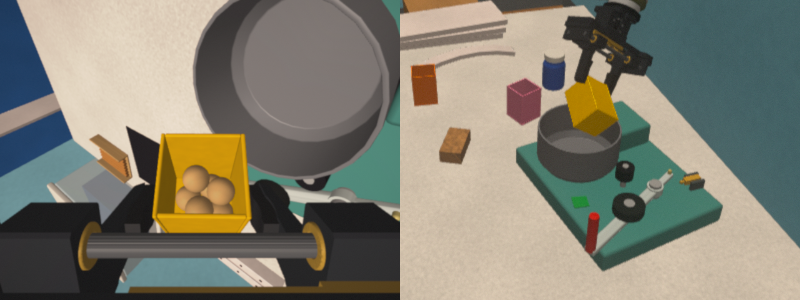

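Run:
```python
from go import *
R2=leanR(-140,30,True);g=np.array([.585,-.095,.215])
to(tc(g,R2),R2,0,12)
```

```text
12 end [ 0.5724 -0.1056  0.2055]
[[0.0014,-0.001,-0.0018,0.091,-0.019,-0.015,0],[0.0013,-0.0011,-0.0017,0.091,-0.019,-0.015,0],[0.0013,-0.0013,-0.0016,0.091,-0.019,-0.015,0],[0.0013,-0.0014,-0.0015,0.091,-0.019,-0.015,0],[0.0013,-0.0015,-0.0014,0.091,-0.02,-0.015,0],[0.0013,-0.0016,-0.0013,0.091,-0.02,-0.016,0],[0.0013,-0.0017,-0.0012,0.091,-0.019,-0.016,0],[0.0013,-0.0018,-0.0011,0.091,-0.019,-0.015,0],[0.0013,-0.0019,-0.0009,0.091,-0.02,-0.016,0],[0.0013,-0.0019,-0.0008,0.091,-0.019,-0.015,0],[0.0014,-0.002,-0.0006,0.091,-0.02,-0.016,0],[0.0014,-0.002,-0.0005,0.091,-0.019,-0.015,0]]
```

Call:
jog_arm:
  series:
    - [0.0013, -0.001, -0.0018, 0.08, -0.018, -0.014, 0]
    - [0.0013, -0.001, -0.0017, 0.08, -0.018, -0.014, 0]
    - [0.0013, -0.0013, -0.0016, 0.08, -0.018, -0.014, 0]
    - [0.0013, -0.0014, -0.0015, 0.08, -0.018, -0.014, 0]
    - [0.0013, -0.0015, -0.0014, 0.08, -0.018, -0.014, 0]
    - [0.0013, -0.0016, -0.0013, 0.08, -0.018, -0.014, 0]
    - [0.0013, -0.0017, -0.0012, 0.08, -0.018, -0.014, 0]
    - [0, 0, 0, 0, 0, 0, 0]

```text
time: 9.87
position: [0.5826, -0.1084, 0.2122]
orientation: [-27.6, 36.8, -135.5]
ft_force: [0.6, 0.4, -1.8]
grip_width: 0.679
```

```bash
python3 log.py;python3 t5.py|tail -1;cat >pic.py <<'E'
from go import *
from cell import get_image
import sys
ims=[get_image(n)["image"][:,:,::-1] for n in("wrist","side")]
cv2.imwrite(f"pics/{sys.argv[1]}.png",np.hstack([cv2.resize(ims[0],(400,300)),cv2.resize(ims[1][150:450,200:600],(400,300))]))
E
python3 pic.py m6;python3 - <<'E'
from go import *
R2=leanR(-140,30,True);g=np.array([.585,-.095,.215])
to(tc(g,R2),R2,0,8)
E
```

```text
9.8667 [ -5.02  52.39  44.56 -42.87 116.32   4.93] [ 0.5826 -0.1084  0.2122] [ -27.62   36.76 -135.45] [ 0.55  0.41 -1.76] 0.679
grasp [ 0.5934 -0.0977  0.2236] u [ 0.441  0.894 -0.079] tilt 94.5 lean 36.8 head -135.5
8 end [ 0.5724 -0.1056  0.2055]
[[0.0011,-0.0009,-0.0009,0.066,-0.013,-0.012,0],[0.0011,-0.0009,-0.0008,0.066,-0.013,-0.012,0],[0.0011,-0.001,-0.0008,0.066,-0.013,-0.012,0],[0.0011,-0.001,-0.0007,0.066,-0.013,-0.012,0],[0.0011,-0.0011,-0.0007,0.066,-0.012,-0.012,0],[0.0011,-0.0011,-0.0006,0.066,-0.013,-0.012,0],[0.0011,-0.0011,-0.0006,0.066,-0.012,-0.012,0],[0.001,-0.0011,-0.0005,0.066,-0.013,-0.011,0]]
```

View pics/m6.png

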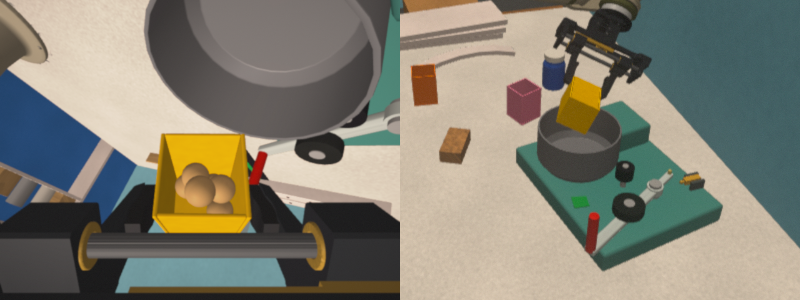

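Call:
jog_arm:
  series:
    - [0.001, -0.001, -0.001, 0.066, -0.013, -0.012, 0]
    - [0.001, -0.001, -0.001, 0.066, -0.013, -0.012, 0]
    - [0.001, -0.001, -0.001, 0.066, -0.013, -0.012, 0]
    - [0.001, -0.001, -0.0005, 0.066, -0.013, -0.012, 0]
    - [0, 0, 0, 0, 0, 0, 0]
    - [0, 0, 0, 0, 0, 0, 0]
    - [0, 0, 0, 0, 0, 0, 0]

```text
time: 10.55
position: [0.5785, -0.1075, 0.2123]
orientation: [-14.2, 33.5, -137.1]
ft_force: [0.4, 0.2, -0.9]
grip_width: 0.675
```

```bash
python3 log.py;python3 t5.py|tail -1;
python3 pic.py m7;python3 - <<'E'
from go import *
R2=leanR(-140,30,True);g=np.array([.585,-.095,.215])
to(tc(g,R2),R2,0,4)
E
```

```text
10.55 [ -4.79  54.16  43.13 -44.88 119.14  18.75] [ 0.5785 -0.1075  0.2123] [ -14.16   33.51 -137.12] [ 0.36  0.21 -0.92] 0.675
grasp [ 0.5902 -0.0968  0.2228] u [ 0.592  0.786 -0.181] tilt 100.4 lean 33.5 head -137.1
4 end [ 0.5724 -0.1056  0.2055]
[[0.0016,-0.0011,-0.0013,0.068,-0.014,-0.013,0],[0.0016,-0.0012,-0.0013,0.068,-0.014,-0.012,0],[0.0016,-0.0012,-0.0012,0.068,-0.014,-0.013,0],[0.0017,-0.0013,-0.0012,0.068,-0.014,-0.012,0]]
```

View pics/m7.png

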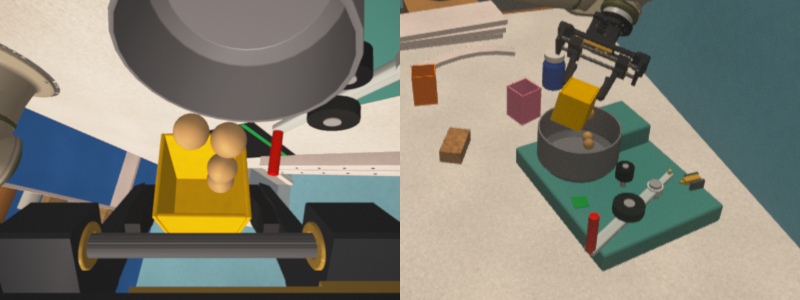

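Balls are rolling out into the tub (side panel 588,140). Continuing to about 108° and holding.

Call:
jog_arm:
  series:
    - [0, 0, 0, 0, 0, 0, 0]
    - [0, 0, 0, 0, 0, 0, 0]
    - [0, 0, 0, 0, 0, 0, 0]
    - [0.0015, -0.001, -0.001, 0.05, -0.015, -0.012, 0]
    - [0.0015, -0.001, -0.001, 0.05, -0.015, -0.012, 0]
    - [0.0015, -0.001, -0.001, 0.05, -0.015, -0.012, 0]
    - [0.0015, -0.001, -0.001, 0.05, -0.015, -0.012, 0]
    - [0, 0, 0, 0, -0.04, 0, 0]
    - [0, 0, 0, 0, 0, 0, 0]
    - [0, 0, 0, 0, 0, 0, 0]
    - [0, 0, 0, 0, 0, 0, 0]
    - [0, 0, 0, 0, 0, 0, 0]

```text
time: 11.65
position: [0.573, -0.1065, 0.2086]
orientation: [-3.5, 27.5, -139.5]
ft_force: [-0.3, 0.5, -0.6]
grip_width: 0.675
```

```bash
python3 log.py;python3 t5.py|tail -1;
python3 pic.py m8
```

```text
11.65 [ -4.44  57.57  40.85 -48.8  123.59  29.46] [ 0.573  -0.1065  0.2086] [  -3.5    27.5  -139.48] [-0.3   0.49 -0.62] 0.675
grasp [ 0.5858 -0.0955  0.2174] u [ 0.696  0.652 -0.3  ] tilt 107.4 lean 27.5 head -139.5
```

View pics/m8.png

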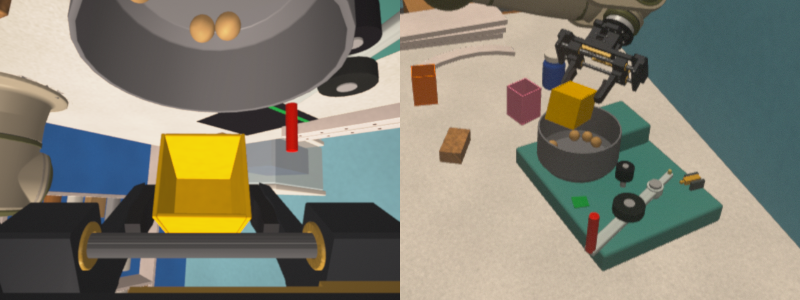

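The cup is empty. I'll raise it and roll back.

```bash
cat > t6.py <<'E'
from go import *
def A():
    # raise + pitch back to 45, roll -105
    p,R=p0.copy(),R0.copy();rows=[];n=16
    p1=tc(np.array([.585,-.085,.30]),leanR(-140,40,True))
    for i in range(n):
        w=np.array([np.radians(-105)/n,0,0]); 
        t=np.round(R.T@((p1-p)*(.25 if i<5 else .2)),3);r=np.round(w,3)
        rows.append(list(t)+list(r));p=p+R@t;R=R@Ro.from_rotvec(r).as_matrix()
    show(rows,0);print(p.round(4),R[:,0].round(3))
A()
E
python3 t6.py
```

```text
[[-0.011,-0.003,0.016,-0.115,0,0,0],[-0.008,-0.004,0.012,-0.115,0,0,0],[-0.006,-0.004,0.009,-0.115,0,0,0],[-0.005,-0.004,0.006,-0.115,0,0,0],[-0.004,-0.003,0.004,-0.115,0,0,0],[-0.002,-0.002,0.002,-0.115,0,0,0],[-0.002,-0.002,0.002,-0.115,0,0,0],[-0.001,-0.002,0.001,-0.115,0,0,0],[-0.001,-0.001,0.001,-0.115,0,0,0],[-0.001,-0.001,0,-0.115,0,0,0],[-0.001,-0.001,0,-0.115,0,0,0],[-0,-0.001,0,-0.115,0,0,0],[-0,-0.001,0,-0.115,0,0,0],[-0,-0.001,0,-0.115,0,0,0],[-0,-0,0,-0.115,0,0,0],[-0,-0,-0,-0.115,0,0,0]]
[ 0.5728 -0.0948  0.2853] [-0.674 -0.576 -0.462]
```

Call:
jog_arm:
  series:
    - [-0.01, -0.003, 0.015, -0.06, 0, 0, 0]
    - [-0.008, -0.004, 0.013, -0.1, 0, 0, 0]
    - [-0.007, -0.004, 0.01, -0.115, 0, 0, 0]
    - [-0.006, -0.004, 0.007, -0.115, 0, 0, 0]
    - [-0.004, -0.003, 0.005, -0.115, 0, 0, 0]
    - [-0.002, -0.002, 0.003, -0.115, 0, 0, 0]
    - [-0.002, -0.002, 0.002, -0.115, 0, 0, 0]
    - [-0.001, -0.002, 0.001, -0.115, 0, 0, 0]
    - [-0.001, -0.001, 0.001, -0.115, 0, 0, 0]
    - [-0.001, -0.001, 0, -0.115, 0, 0, 0]
    - [-0.001, -0.001, 0, -0.115, 0, 0, 0]
    - [0, 0, 0, -0.115, 0, 0, 0]
    - [0, 0, 0, -0.115, 0, 0, 0]
    - [0, 0, 0, -0.115, 0, 0, 0]
    - [0, 0, 0, -0.1, 0, 0, 0]

```text
time: 13.0
position: [0.5722, -0.0939, 0.2943]
orientation: [-101.8, 28.1, -139.4]
ft_force: [-0.3, -0.2, -0.6]
grip_width: 0.675
```

```bash
python3 log.py
python3 - <<'E'
from go import *
Rg=leanR(-112.7,45,False);p1=np.array([.4632,.2587,.0488])+[0,0,.17]
Q,e=path(q,[(p1,Rg,None)]);print(e,np.minimum((Q-LO).min(0),(HI-Q).min(0)).round(0))
to(p1,Rg,0,18)
E
```

```text
13.0 [ -3.54  54.74  33.47 -53.74 130.37 -77.75] [ 0.5722 -0.0939  0.2943] [-101.76   28.08 -139.41] [-0.35 -0.23 -0.56] 0.675
4.988617027720584e-12 [139.  70.  23.  17.  48.  33.]
18 end [0.4633 0.2587 0.2188]
[[-0.0052,0.0112,-0.0169,-0.09,-0.029,-0.007,0],[-0.0058,0.0126,-0.0156,-0.09,-0.029,-0.007,0],[-0.0063,0.0139,-0.0143,-0.09,-0.029,-0.007,0],[-0.0068,0.0151,-0.0128,-0.09,-0.029,-0.007,0],[-0.0072,0.0162,-0.0112,-0.09,-0.029,-0.007,0],[-0.0077,0.017,-0.0094,-0.09,-0.029,-0.007,0],[-0.008,0.0177,-0.0077,-0.09,-0.029,-0.007,0],[-0.0084,0.0183,-0.0058,-0.09,-0.029,-0.007,0],[-0.0086,0.0187,-0.0039,-0.089,-0.029,-0.006,0],[-0.0088,0.0189,-0.002,-0.09,-0.029,-0.006,0],[-0.009,0.0189,0,-0.09,-0.028,-0.007,0],[-0.0091,0.0188,0.002,-0.089,-0.029,-0.006,0],[-0.0091,0.0184,0.0039,-0.09,-0.028,-0.007,0],[-0.0091,0.0179,0.0058,-0.089,-0.029,-0.006,0],[-0.009,0.0173,0.0076,-0.089,-0.028,-0.007,0],[-0.0089,0.0165,0.0093,-0.09,-0.029,-0.006,0],[-0.0086,0.0155,0.011,-0.089,-0.028,-0.007,0],[-0.0085,0.0144,0.0127,-0.09,-0.029,-0.006,0]]
```

Call:
jog_arm:
  series:
    - [-0.005, 0.011, -0.017, -0.09, -0.029, -0.007, 0]
    - [-0.006, 0.0125, -0.0155, -0.09, -0.029, -0.007, 0]
    - [-0.006, 0.014, -0.014, -0.09, -0.029, -0.007, 0]
    - [-0.007, 0.015, -0.013, -0.09, -0.029, -0.007, 0]
    - [-0.007, 0.016, -0.011, -0.09, -0.029, -0.007, 0]
    - [-0.0075, 0.017, -0.0095, -0.09, -0.029, -0.007, 0]
    - [-0.008, 0.0175, -0.0075, -0.09, -0.029, -0.007, 0]
    - [-0.0085, 0.018, -0.006, -0.09, -0.029, -0.007, 0]
    - [-0.0085, 0.0185, -0.004, -0.09, -0.029, -0.006, 0]
    - [-0.009, 0.019, -0.002, -0.09, -0.029, -0.006, 0]
    - [-0.009, 0.019, 0, -0.09, -0.028, -0.007, 0]
    - [-0.009, 0.019, 0.002, -0.09, -0.029, -0.006, 0]
    - [-0.009, 0.0185, 0.004, -0.09, -0.028, -0.007, 0]
    - [-0.009, 0.018, 0.006, -0.09, -0.029, -0.006, 0]

```text
time: 14.17
position: [0.4764, 0.1867, 0.2424]
orientation: [-164.9, 40.3, -115.6]
ft_force: [-0.5, -0.1, -0.6]
grip_width: 0.677
```

```bash
python3 log.py
cat > t7.py <<'E'
from go import *
import sys
Rg=leanR(-112.7,45.12,False);p1=np.array([.4632,.2587,.0488])+[0,0,float(sys.argv[1])]
to(p1,Rg,0,int(sys.argv[2]));print("rotdiff",np.degrees(Ro.from_matrix(R0.T@Rg).as_rotvec()).round(2),"dp",(p1-p0).round(4))
E
python3 t7.py .1 6
python3 - <<'E'
from cell import get_image
import cv2
d=get_image("top")["image"][:,:,::-1];cv2.imwrite("pics/tub.png",cv2.resize(d[150:270,330:480],(750,600),interpolation=cv2.INTER_CUBIC))
E
```

```text
14.1667 [  24.09   41.46   58.    -33.93  117.83 -121.11] [0.4764 0.1867 0.2424] [-164.89   40.31 -115.57] [-0.5  -0.07 -0.57] 0.677
6 end [0.4632 0.2586 0.1488]
[[0.0026,0.0117,0.0158,-0.05,-0.015,-0.004,0],[0.0027,0.0109,0.0163,-0.05,-0.015,-0.004,0],[0.003,0.0101,0.0168,-0.049,-0.015,-0.004,0],[0.0032,0.0092,0.0172,-0.05,-0.014,-0.004,0],[0.0034,0.0084,0.0176,-0.049,-0.015,-0.005,0],[0.0036,0.0075,0.018,-0.05,-0.014,-0.004,0]]
rotdiff [-17.05  -5.06  -1.46] dp [-0.0132  0.072  -0.0936]
```

View pics/tub.png

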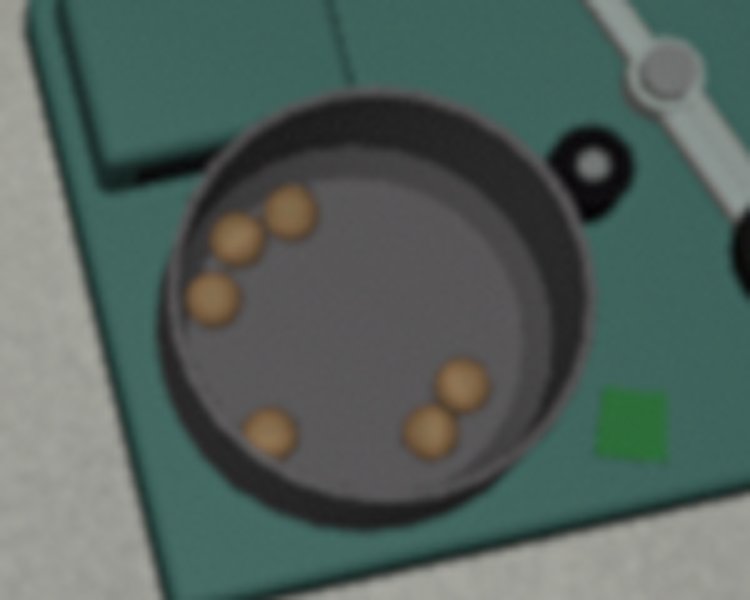

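All six balls lie in the tub (crop: 291,212; 237,238; 212,300; 270,432; 432,432; 462,385). Now setting the cup back.

```bash
python3 t7.py .17 5
```

```text
5 end [0.4632 0.2587 0.2188]
[[-0.0056,0.0106,0.0086,-0.058,-0.017,-0.005,0],[-0.0055,0.01,0.0093,-0.058,-0.017,-0.005,0],[-0.0054,0.0095,0.01,-0.058,-0.017,-0.004,0],[-0.0053,0.0088,0.0106,-0.058,-0.017,-0.005,0],[-0.0051,0.0082,0.0112,-0.057,-0.017,-0.004,0]]
rotdiff [-16.58  -4.88  -1.34] dp [-0.0118  0.0689 -0.0238]
```

Call:
jog_arm:
  series:
    - [-0.0055, 0.0105, 0.0085, -0.058, -0.017, -0.005, 0]
    - [-0.0055, 0.01, 0.009, -0.058, -0.017, -0.005, 0]
    - [-0.005, 0.0095, 0.01, -0.058, -0.017, -0.004, 0]
    - [-0.005, 0.009, 0.0105, -0.055, -0.017, -0.005, 0]
    - [-0.003, 0.005, 0.006, -0.03, -0.01, -0.002, 0]
    - [0, 0, 0, 0, 0, 0, 0]

```text
time: 14.72
position: [0.4619, 0.2558, 0.2226]
orientation: [-178.7, 45.2, -112.5]
ft_force: [-0.3, -0.5, -0.2]
grip_width: 0.679
```

```bash
python3 log.py; python3 t7.py .03 8
```

```text
14.7167 [  29.69   42.97   55.67  -28.84  116.37 -131.32] [0.4619 0.2558 0.2226] [-178.75   45.17 -112.5 ] [-0.33 -0.53 -0.15] 0.679
8 end [0.4632 0.2587 0.0788]
[[0.0125,0.0003,0.0129,-0.002,0,0,0],[0.0125,0.0002,0.013,-0.002,0,0,0],[0.0125,0.0002,0.0129,-0.003,0,0,0],[0.0125,0.0002,0.013,-0.002,0,0.001,0],[0.0124,0.0001,0.0129,-0.003,0,0,0],[0.0125,0.0001,0.013,-0.002,0,0.001,0],[0.0124,0.0001,0.0129,-0.003,0,0,0],[0.0125,0,0.013,-0.002,0.001,0.001,0]]
rotdiff [-1.11  0.06  0.14] dp [ 0.0013  0.0029 -0.1438]
```

Call:
jog_arm:
  series:
    - [0.0125, 0.0002, 0.013, -0.0025, 0, 0, 0]
    - [0.0125, 0.0002, 0.013, -0.0025, 0, 0, 0]
    - [0.0125, 0.0002, 0.013, -0.0025, 0, 0, 0]
    - [0.0125, 0.0002, 0.013, -0.0025, 0, 0, 0]
    - [0.0125, 0.0002, 0.013, -0.0025, 0, 0, 0]
    - [0.0125, 0.0002, 0.013, -0.0025, 0, 0, 0]
    - [0.0105, 0, 0.011, -0.002, 0, 0, 0]
    - [0.005, 0, 0.005, 0, 0, 0, 0]
    - [0, 0, 0, 0, 0, 0, 0]

```text
time: 15.47
position: [0.4672, 0.2537, 0.0901]
orientation: [-178.6, 45.3, -112.4]
ft_force: [0.2, -0.4, -0.6]
grip_width: 0.677
```

```bash
python3 log.py; python3 t7.py .0 5
```

```text
15.4667 [  29.31   50.22   62.58  -26.61  103.52 -124.54] [0.4672 0.2537 0.0901] [-178.59   45.3  -112.44] [ 0.2  -0.43 -0.57] 0.677
5 end [0.4632 0.2587 0.0488]
[[0.0054,0.0013,0.0062,-0.004,0.001,0.001,0],[0.0055,0.0012,0.0062,-0.004,0.001,0.001,0],[0.0054,0.0012,0.0063,-0.004,0,0,0],[0.0054,0.0012,0.0062,-0.005,0.001,0.001,0],[0.0055,0.0012,0.0063,-0.004,0,0,0]]
rotdiff [-1.23  0.18  0.18] dp [-0.004   0.005  -0.0413]
```

Call:
jog_arm:
  series:
    - [0.0055, 0.0013, 0.006, -0.006, 0, 0, 0]
    - [0.0055, 0.0013, 0.006, -0.006, 0, 0, 0]
    - [0.0055, 0.0013, 0.006, -0.006, 0, 0, 0]
    - [0.005, 0.0013, 0.0055, -0.006, 0, 0, 0]
    - [0, 0, 0, 0, 0, 0, 0]
    - [0, 0, 0, 0, 0, 0, 0]

```text
time: 15.97
position: [0.4642, 0.2575, 0.0574]
orientation: [-179.8, 45.4, -112.3]
ft_force: [0.2, 0.5, -1.0]
grip_width: 0.676
```

```bash
python3 log.py; python3 t7.py .0 2
```

```text
15.9667 [  29.72   52.39   63.58  -26.06  100.66 -124.09] [0.4642 0.2575 0.0574] [-179.83   45.45 -112.29] [ 0.17  0.48 -1.05] 0.676
2 end [0.4632 0.2587 0.0488]
[[0.0028,0.0007,0.0033,0.001,0.003,0.002,0],[0.0028,0.0007,0.0032,0.001,0.003,0.003,0]]
rotdiff [0.12 0.33 0.29] dp [-0.001   0.0012 -0.0086]
```

Call:
jog_arm:
  series:
    - [0.0025, 0.0005, 0.003, 0, 0.003, 0.002, 0]
    - [0.0025, 0.0005, 0.003, 0, 0.003, 0.002, 0]
    - [0, 0, 0, 0, 0, 0, 0]
    - [0, 0, 0, 0, 0, 0, 0]

```text
time: 16.3
position: [0.4638, 0.259, 0.0495]
orientation: [-180.0, 45.1, -112.6]
ft_force: [-0.5, 0.0, -1.5]
grip_width: 0.678
```

```bash
python3 log.py; python3 t7.py .0 2
```

```text
16.3 [  29.83   53.32   63.23  -25.96  100.57 -123.71] [0.4638 0.259  0.0495] [-180.     45.12 -112.59] [-0.49  0.   -1.47] 0.678
2 end [0.4632 0.2587 0.0488]
[[0.0004,0.0002,0.0001,0.001,0,0.001,0],[0.0004,0.0002,0,0,0,0,0]]
rotdiff [0.08 0.   0.08] dp [-0.0006 -0.0003 -0.0007]
```

Call:
jog_arm:
  series:
    - [0.0005, 0, 0.0005, 0, 0, 0, 0]
    - [0, 0, 0, 0, 0, 0, 70]
    - [0, 0, 0, 0, 0, 0, 72]
    - [0, 0, 0, 0, 0, 0, 80]
    - [0, 0, 0, 0, 0, 0, 100]
    - [0, 0, 0, 0, 0, 0, 100]
    - [0, 0, 0, 0, 0, 0, 100]
    - [0, 0, 0, 0, 0, 0, 100]

```text
time: 16.97
position: [0.4643, 0.259, 0.0499]
orientation: [-179.9, 45.2, -112.5]
ft_force: [0.3, 0.6, -0.4]
grip_width: 0.997
```

```bash
python3 log.py; python3 pic.py m9
```

```text
16.9667 [  29.82   53.29   63.19  -25.99  100.56 -123.68] [0.4643 0.259  0.0499] [-179.87   45.17 -112.51] [ 0.29  0.59 -0.41] 0.997
```

View pics/m9.png

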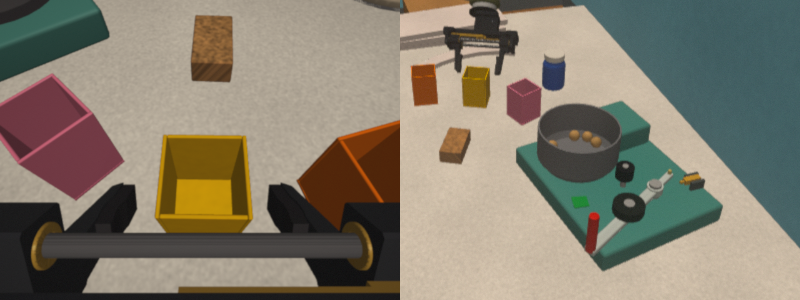

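The cup stands released and upright, centred between the open fingers (wrist panel 205,185). Retreating upward, then planning the post grip.

Call:
jog_arm:
  series:
    - [-0.008, 0, -0.008, 0, 0, 0, 100]
    - [-0.015, 0, -0.015, 0, 0, 0, 100]
    - [-0.02, 0, -0.02, 0, 0, 0, 100]
    - [-0.025, 0, -0.025, 0, 0, 0, 100]
    - [-0.025, 0, -0.025, 0, 0, 0, 100]
    - [-0.025, 0, -0.025, 0, 0, 0, 100]
    - [-0.025, 0, -0.025, 0, 0, 0, 100]
    - [-0.015, 0, -0.015, 0, 0, 0, 100]

```text
time: 17.73
position: [0.4614, 0.2576, 0.2842]
orientation: [179.6, 44.8, -113.0]
ft_force: [0.3, -0.5, 0.6]
grip_width: 1.002
```

```bash
python3 log.py
cat > t8.py <<'E'
from go import *
post=np.array([.539,-.322])
def Rd(a):
    a=np.radians(a);x=np.array([0,0,-1.]);y=np.array([np.cos(a),np.sin(a),0]);return np.c_[x,y,np.cross(x,y)]
pv=np.array([.7155,-.2127])
def at(qj):
    d=post-pv;d=d/np.linalg.norm(d)*.21;c,s=np.cos(-qj),np.sin(-qj);return pv+[c*d[0]-s*d[1],s*d[0]+c*d[1]]
if __name__=="__main__":
  for a in(95,-85,115,-65):
    R1=Rd(a);Q,e=path(q,[(np.r_[post,.26],R1,None),(np.r_[post,.1],R1,None),(np.r_[at(.35),.1],R1,None),(np.r_[at(.72),.1],R1,None)])
    print(a,e,len(Q),Q[-1].round(0),np.minimum((Q-LO).min(0),(HI-Q).min(0)).round(0))
  print([at(x).round(4).tolist() for x in(0,.2,.4,.6,.7,.77)])
E
python3 t8.py
```

```text
17.7333 [  29.79   41.72   49.06  -31.07  123.74 -137.08] [0.4614 0.2576 0.2842] [ 179.58   44.8  -113.  ] [ 0.3  -0.54  0.61] 1.002
95 1.039107949061367e-14 33 [ -32.   25.   91.    0.   63. -127.] [127.  78.  38.  40.  54.  28.]
-85 0.007132754027896879 8 [  20.   25.   73.  -34.  100. -165.] [139.  81.  38.  37.  54.   0.]
115 3.680408230420737e-14 33 [ -32.   25.   91.   -0.   63. -147.] [127.  76.  38.  40.  54.   9.]
-65 0.002777795177623016 8 [  22.   27.   71.  -35.  102. -165.] [139.  83.  38.  36.  54.   0.]
[[0.537, -0.3233], [0.5186, -0.2856], [0.508, -0.245], [0.5057, -0.2031], [0.5077, -0.1822], [0.5104, -0.1678]]
```

Run:
```python
from t8 import *
R1=Rd(95);to(np.r_[post,.25],R1,100,19)
```

```text
19 end [ 0.539 -0.322  0.25 ]
[[0.0201,-0.0155,-0.0175,0.054,-0.037,0.022,100],[0.0191,-0.0169,-0.0173,0.054,-0.037,0.022,100],[0.018,-0.0183,-0.0171,0.054,-0.037,0.022,100],[0.017,-0.0196,-0.0167,0.054,-0.037,0.022,100],[0.0159,-0.0208,-0.0162,0.054,-0.037,0.022,100],[0.0149,-0.022,-0.0157,0.054,-0.038,0.022,100],[0.0138,-0.0231,-0.015,0.054,-0.037,0.022,100],[0.0127,-0.0242,-0.0142,0.054,-0.038,0.022,100],[0.0117,-0.0252,-0.0133,0.054,-0.037,0.023,100],[0.0106,-0.0262,-0.0123,0.054,-0.038,0.022,100],[0.0096,-0.0271,-0.0113,0.055,-0.037,0.022,100],[0.0086,-0.0278,-0.0101,0.054,-0.037,0.023,100],[0.0076,-0.0285,-0.0089,0.055,-0.038,0.023,100],[0.0066,-0.0292,-0.0075,0.054,-0.038,0.022,100],[0.0057,-0.0297,-0.0062,0.055,-0.037,0.023,100],[0.0048,-0.0301,-0.0047,0.054,-0.038,0.022,100],[0.0039,-0.0304,-0.0033,0.055,-0.037,0.023,100],[0.0031,-0.0306,-0.0017,0.054,-0.038,0.022,100],[0.0024,-0.0307,-0.0002,0.055,-0.037,0.023,100]]
```

Call:
jog_arm:
  series:
    - [0.012, -0.009, -0.012, 0.03, -0.02, 0.012, 100]
    - [0.019, -0.017, -0.0175, 0.054, -0.037, 0.022, 100]
    - [0.018, -0.018, -0.017, 0.054, -0.037, 0.022, 100]
    - [0.017, -0.0195, -0.0165, 0.054, -0.037, 0.022, 100]
    - [0.016, -0.021, -0.016, 0.054, -0.037, 0.022, 100]
    - [0.015, -0.022, -0.0155, 0.054, -0.038, 0.022, 100]
    - [0.014, -0.023, -0.015, 0.054, -0.037, 0.022, 100]
    - [0.0125, -0.024, -0.014, 0.054, -0.038, 0.022, 100]
    - [0.0115, -0.025, -0.0135, 0.054, -0.037, 0.023, 100]
    - [0.0105, -0.026, -0.0125, 0.054, -0.038, 0.022, 100]
    - [0.0095, -0.027, -0.0115, 0.055, -0.037, 0.022, 100]
    - [0.0085, -0.028, -0.01, 0.054, -0.037, 0.023, 100]
    - [0.0075, -0.0285, -0.009, 0.055, -0.038, 0.023, 100]
    - [0.0065, -0.029, -0.0075, 0.054, -0.038, 0.022, 100]

```text
time: 18.9
position: [0.5197, -0.1687, 0.2801]
orientation: [-151.6, 79.0, -130.9]
ft_force: [0.5, 0.9, 0.4]
grip_width: 1.0
```

```bash
python3 log.py
python3 - <<'E'
from t8 import *
R1=Rd(95);to(np.r_[post,.25],R1,100,7)
E
```

```text
18.9 [ -24.73   21.58   70.04  -10.56   91.45 -135.37] [ 0.5197 -0.1687  0.2801] [-151.58   79.   -130.92] [0.47 0.87 0.36] 1.0
7 end [ 0.539 -0.322  0.25 ]
[[0.007,-0.021,-0.0042,0.039,-0.022,0.016,100],[0.0066,-0.0212,-0.0035,0.039,-0.022,0.016,100],[0.0062,-0.0214,-0.0028,0.039,-0.022,0.016,100],[0.0058,-0.0216,-0.0021,0.039,-0.022,0.016,100],[0.0054,-0.0218,-0.0014,0.039,-0.022,0.017,100],[0.0051,-0.0219,-0.0007,0.039,-0.023,0.017,100],[0.0046,-0.022,0.0001,0.038,-0.022,0.016,100]]
```

Call:
jog_arm:
  series:
    - [0.007, -0.021, -0.004, 0.039, -0.022, 0.016, 100]
    - [0.0065, -0.021, -0.0035, 0.039, -0.022, 0.016, 100]
    - [0.006, -0.0215, -0.003, 0.039, -0.022, 0.016, 100]
    - [0.006, -0.0215, -0.002, 0.039, -0.022, 0.016, 100]
    - [0.0055, -0.022, -0.0015, 0.039, -0.022, 0.017, 100]
    - [0.005, -0.015, -0.001, 0.03, -0.02, 0.013, 100]
    - [0, 0, 0, 0, 0, 0, 100]

```text
time: 19.48
position: [0.5306, -0.3064, 0.2599]
orientation: [-123.0, 88.6, -116.5]
ft_force: [-0.9, -0.1, -0.3]
grip_width: 1.003
```

```bash
python3 log.py
python3 - <<'E'
from t8 import *
R1=Rd(95);to(np.r_[post,.2],R1,100,4)
from cell import get_image
W=get_image("wrist");K_=W["mtx"];M=W["mount"]
ims=[W["image"][:,:,::-1].copy()]+[get_image("side")["image"][:,:,::-1]]
# project post top est
T=np.eye(4);T[:3,:3]=R0;T[:3,3]=p0;C=np.linalg.inv(T@M)
for z in(.148,.1):
    c=C@np.r_[post,z,1];u=K_@c[:3];u=u[:2]/u[2];print("post px",z,u.round(1));cv2.drawMarker(ims[0],(int(u[0]),int(u[1])),(0,255,0),0,16,1)
cv2.imwrite("pics/m10.png",np.hstack([cv2.resize(ims[0],(400,300)),cv2.resize(ims[1][150:450,200:600],(400,300))]))
cv2.imwrite("pics/m10w.png",ims[0])
E
```

```text
19.4833 [ -40.32   27.76   63.19   -1.34   88.72 -136.81] [ 0.5306 -0.3064  0.2599] [-123.03   88.63 -116.52] [-0.89 -0.1  -0.27] 1.003
4 end [ 0.539 -0.322  0.2  ]
[[0.015,-0.0038,0.0018,0.007,-0.003,0.005,100],[0.015,-0.0039,0.0018,0.007,-0.003,0.005,100],[0.015,-0.0039,0.0018,0.006,-0.003,0.005,100],[0.015,-0.004,0.0018,0.007,-0.004,0.005,100]]
post px 0.148 [305.8 235.8]
post px 0.1 [309.1 222.1]
```

View pics/m10.png

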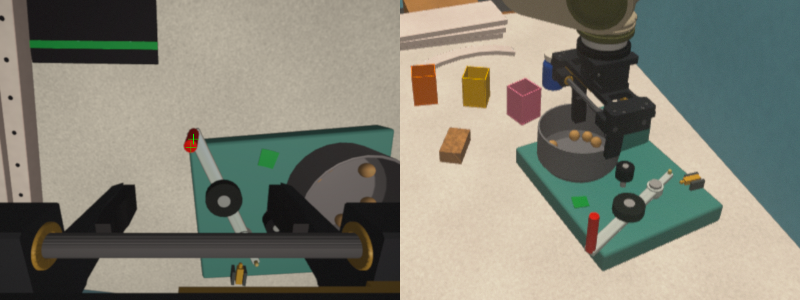

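Run:
```python
import cv2
i=cv2.imread("pics/m10w.png");cv2.imwrite("pics/m10c.png",cv2.resize(i[185:275,270:350],(640,540)[::1],interpolation=cv2.INTER_CUBIC))
```

```text
(no output)
```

View pics/m10c.png

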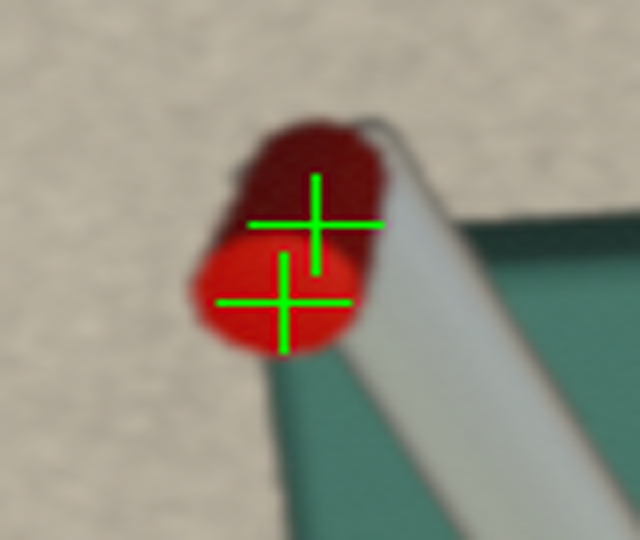

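Call:
jog_arm:
  series:
    - [0.014, -0.004, 0.002, 0.007, -0.004, 0.005, 100]
    - [0.014, -0.004, 0.002, 0.007, -0.004, 0.005, 100]
    - [0.014, -0.004, 0.002, 0.007, -0.004, 0.005, 100]
    - [0.01, -0.004, 0.002, 0.007, -0.004, 0.005, 100]
    - [0, 0, 0, 0, 0, 0, 100]

```text
time: 20.0
position: [0.5432, -0.3141, 0.2128]
orientation: [-42.8, 89.5, -37.0]
ft_force: [0.1, 0.6, 0.8]
grip_width: 0.999
```

```bash
python3 log.py
python3 - <<'E'
from t8 import *
R1=Rd(95);to(np.r_[post,.17],R1,100,3)
E
```

```text
20.0 [-4.073e+01  3.056e+01  6.571e+01  3.000e-02  8.322e+01 -1.365e+02] [ 0.5432 -0.3141  0.2128] [-42.81  89.48 -37.04] [0.12 0.59 0.77] 0.999
3 end [ 0.539 -0.322  0.17 ]
[[0.0143,-0.0024,-0.0018,0.004,0.002,0.002,100],[0.0143,-0.0024,-0.0017,0.005,0.002,0.002,100],[0.0142,-0.0025,-0.0017,0.004,0.003,0.002,100]]
```

The estimate falls within about 2 mm of the red post's top centre. Lowering around it.

Call:
jog_arm:
  series:
    - [0.014, -0.004, -0.002, 0.004, 0.002, 0.002, 100]
    - [0.014, -0.003, -0.002, 0.004, 0.002, 0.002, 100]
    - [0.014, -0.002, -0.001, 0.004, 0.002, 0.002, 100]
    - [0.014, 0, 0, 0, 0, 0, 100]
    - [0, 0, 0, 0, 0, 0, 100]

```text
time: 20.42
position: [0.5416, -0.3204, 0.1606]
orientation: [-56.4, 89.6, -50.9]
ft_force: [0.1, -0.7, -0.9]
grip_width: 0.995
```

```bash
python3 log.py
python3 - <<'E'
from t8 import *
R1=Rd(95);to(np.r_[post,.1],R1,100,4)
E
```

```text
20.4167 [-4.1230e+01  3.2760e+01  6.9950e+01 -6.0000e-02  7.6930e+01 -1.3675e+02] [ 0.5416 -0.3204  0.1606] [-56.44  89.63 -50.9 ] [ 0.12 -0.67 -0.92] 0.995
4 end [ 0.539 -0.322  0.1  ]
[[0.0151,-0.0003,-0.0007,0.002,0.001,0.001,100],[0.0152,-0.0003,-0.0007,0.002,0.001,0.001,100],[0.0151,-0.0003,-0.0007,0.003,0.001,0.002,100],[0.0152,-0.0002,-0.0007,0.002,0.001,0.001,100]]
```

Call:
jog_arm:
  series:
    - [0.015, 0, -0.001, 0.002, 0.001, 0.001, 100]
    - [0.015, 0, -0.001, 0.002, 0.001, 0.001, 100]
    - [0.015, 0, -0.001, 0.002, 0.001, 0.001, 100]
    - [0.01, 0, 0, 0, 0, 0, 100]
    - [0, 0, 0, 0, 0, 0, 100]

```text
time: 20.83
position: [0.5418, -0.3194, 0.1115]
orientation: [-58.4, 89.4, -52.8]
ft_force: [-0.1, 0.7, -0.1]
grip_width: 0.999
```

```bash
python3 log.py; python3 pic.py m11
```

```text
20.8333 [ -41.12   34.96   73.88   -0.14   70.54 -136.62] [ 0.5418 -0.3194  0.1115] [-58.35  89.37 -52.8 ] [-0.15  0.68 -0.1 ] 0.999
```

View pics/m11.png

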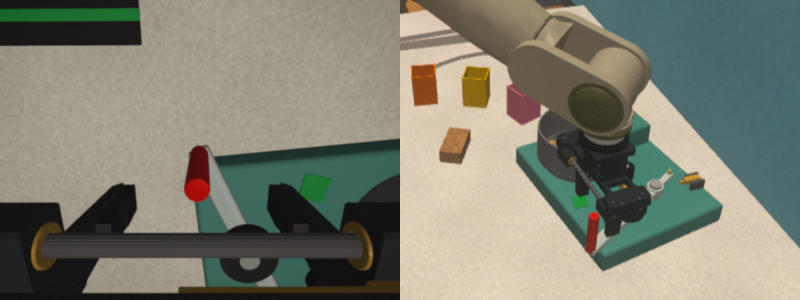

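Run:
```python
from t8 import *
f=lambda P:((proj("side",P)-[200,150])).round(0).tolist()
y=R0[:,1];print(y.round(3))
print("tcp",f(p0),"finger-",f(p0-.044*y),"finger+",f(p0+.044*y),"post top",f(np.r_[post,.148]),"at tcp height",f(np.r_[post,.11]))
from cell import get_image
W=get_image("wrist");C=np.linalg.inv(W["mount"])
for nm,P in(("tcp",[0,0,0]),("f+",[0,.044,0]),("f-",[0,-.044,0])):
    c=C@np.r_[P,1];u=W["mtx"]@c[:3];print(nm,(u[:2]/u[2]*.625).round(0))
T=np.eye(4);T[:3,:3]=R0;T[:3,3]=p0
for z in(.148,.1115):
    c=np.linalg.inv(T@W["mount"])@np.r_[post,z,1];u=W["mtx"]@c[:3];print(z,(u[:2]/u[2]*.625).round(0))
```

```text
[-0.096  0.995 -0.011]
tcp [[193.0, 228.0]] finger- [[206.0, 246.0]] finger+ [[182.0, 210.0]] post top [[194.0, 214.0]] at tcp height [[192.0, 230.0]]
tcp [203. 176.]
f+ [256. 175.]
f- [149. 176.]
0.148 [200. 191.]
0.1115 [201. 171.]
```

Call:
jog_arm:
  series:
    - [0.006, -0.001, -0.003, 0, 0.005, 0, 100]
    - [0.003, 0, -0.001, 0, 0, 0, 100]
    - [0, 0, 0, 0, 0, 0, 0]
    - [0, 0, 0, 0, 0, 0, 0]
    - [0, 0, 0, 0, 0, 0, 0]
    - [0, 0, 0, 0, 0, 0, 0]
    - [0, 0, 0, 0, 0, 0, 0]
    - [0, 0, 0, 0, 0, 0, 0]
    - [0, 0, 0, 0, 0, 0, 0]
    - [0, 0, 0, 0, 0, 0, 0]

```text
time: 21.82
position: [0.5393, -0.3228, 0.1071]
orientation: [-69.0, 89.0, -63.4]
ft_force: [0.1, -0.7, -0.4]
grip_width: 0.412
```

```bash
python3 log.py
```

```text
21.8167 [ -41.4    35.02   74.46   -0.38   69.62 -136.8 ] [ 0.5393 -0.3228  0.1071] [-68.96  89.04 -63.42] [ 0.06 -0.73 -0.4 ] 0.412
```

Call:
jog_arm:
  series:
    - [0, 0, 0, 0, 0, 0, 0]
    - [0, 0, 0, 0, 0, 0, 0]
    - [0, 0, 0, 0, 0, 0, 0]
    - [0, 0, 0, 0, 0, 0, 0]
    - [0, 0, 0, 0, 0, 0, 0]
    - [0, 0, 0, 0, 0, 0, 0]

```text
time: 22.32
position: [0.5394, -0.3232, 0.1071]
orientation: [-69.0, 89.0, -63.5]
ft_force: [0.5, -0.5, 0.5]
grip_width: 0.18
```

```bash
python3 log.py;python3 - <<'E'
from t8 import *
print([at(x).round(4).tolist() for x in(0,.1,.2,.3,.4,.5,.6,.65,.7,.77)])
z=R0[:,2];print(R0.round(3))
E
```

```text
22.3167 [ -41.41   35.03   74.45   -0.4    69.59 -136.8 ] [ 0.5394 -0.3232  0.1071] [-69.02  88.99 -63.49] [ 0.46 -0.48  0.52] 0.18
[[0.537, -0.3233], [0.5268, -0.3049], [0.5186, -0.2856], [0.5123, -0.2656], [0.508, -0.245], [0.5058, -0.2241], [0.5057, -0.2031], [0.5065, -0.1927], [0.5077, -0.1822], [0.5104, -0.1678]]
[[ 0.008 -0.096  0.995]
 [-0.016  0.995  0.096]
 [-1.    -0.016  0.006]]
```

Call:
jog_arm:
  series:
    - [0, 0, 0, 0, 0, 0, 0]
    - [0, 0, 0, 0, 0, 0, 0]
    - [0, 0, 0, 0, 0, 0, 0]

```text
time: 22.57
position: [0.5394, -0.3232, 0.1071]
orientation: [-69.2, 89.0, -63.7]
ft_force: [0.2, -0.4, -0.1]
grip_width: 0.18
```

```bash
python3 log.py; python3 pic.py m12
```

```text
22.5667 [ -41.41   35.03   74.45   -0.41   69.59 -136.8 ] [ 0.5394 -0.3232  0.1071] [-69.19  88.99 -63.66] [ 0.21 -0.39 -0.08] 0.18
```

View pics/m12.png

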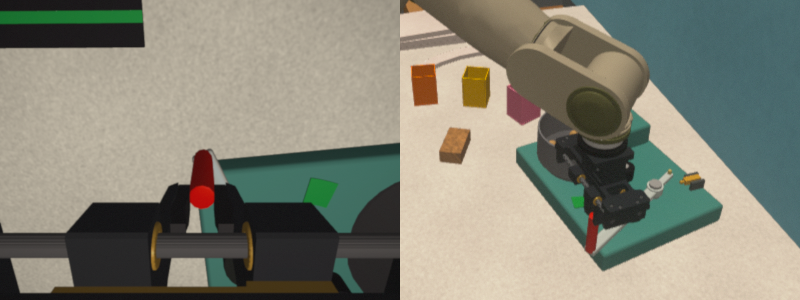

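Run:
```python
from t8 import *
from cell import get_image
W=get_image("wrist");i=W["image"][:,:,::-1].copy()
T=np.eye(4);T[:3,:3]=R0;T[:3,3]=p0
def px(P):
    c=np.linalg.inv(T@W["mount"])@np.r_[P,1];u=W["mtx"]@c[:3];return u[:2]/u[2]
print(px(np.r_[post,.148]),px(np.r_[.535,-.322,.148]),px(np.r_[.525,-.322,.148]))
# pad centre line at z .148 
P=p0+R0@np.array([-.041,0,0]);print("axis at .148",px(P))
cv2.drawMarker(i,tuple(int(v) for v in px(P)),(0,255,0),0,20,1)
cv2.imwrite("pics/m12c.png",cv2.resize(i[200:400,220:420],(600,600),interpolation=cv2.INTER_CUBIC))
```

```text
[325.70088727 319.21092585] [326.66291119 310.42691599] [329.13348831 287.8686683 ]
axis at .148 [324.31987854 319.42784059]
```

View pics/m12c.png

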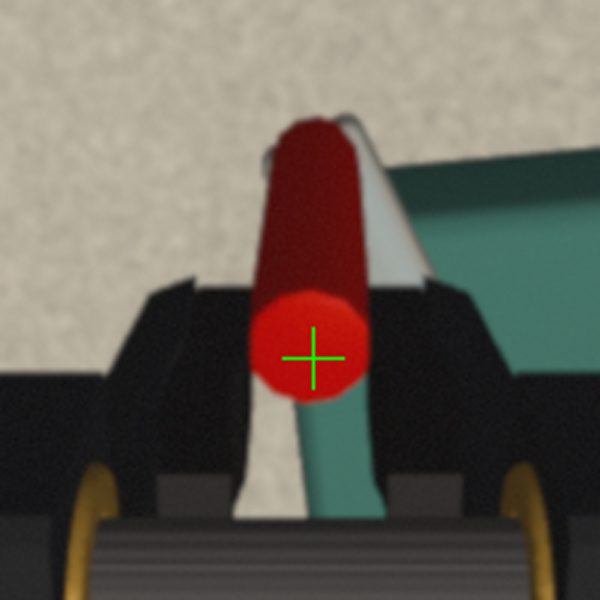

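The post is gripped squarely, its axis within about 1.5 mm of the pad line. Dragging it along the arc.

Call:
jog_arm:
  series:
    - [0, 0.0095, -0.004, 0, 0, 0, 0]
    - [0, 0.0095, -0.004, 0, 0, 0, 0]
    - [0, 0.01, -0.003, 0, 0, 0, 0]
    - [0, 0.01, -0.003, 0, 0, 0, 0]
    - [0, 0.01, -0.002, 0, 0, 0, 0]
    - [0, 0.01, -0.002, 0, 0, 0, 0]

```text
time: 23.22
position: [0.5157, -0.274, 0.107]
orientation: [-72.3, 88.0, -67.1]
ft_force: [0.6, -7.1, -2.3]
grip_width: 0.18
```

```bash
cat > t9.py <<'E'
from t8 import *
d=p0[:2]-pv;print("r",np.linalg.norm(d).round(4),"joint est",(np.arctan2(-.3232+.2127,.5394-.7155)-np.arctan2(d[1],d[0])+np.pi)%(2*np.pi)-np.pi, "tooly",R0[:,1].round(3))
for x in(.5,.6,.68,.72):
    t=at(x);print(x,(R0.T@np.r_[t-p0[:2],0]).round(4))
E
python3 log.py; python3 t9.py
```

```text
23.2167 [ -38.99   29.28   84.01   -1.06   64.91 -133.71] [ 0.5157 -0.274   0.107 ] [-72.28  87.95 -67.13] [ 0.57 -7.14 -2.26] 0.18
r 0.209 joint est 0.26247567368741365 tooly [-0.09   0.995 -0.034]
0.5 [-0.0018  0.0506 -0.0054]
0.6 [-0.0025  0.0715 -0.0036]
0.68 [-0.003   0.088  -0.0007]
0.72 [-0.0033  0.0962  0.0013]
```

Spring force shows up as expected (about 7 N in −y), so the post is moving. On through the click.

Call:
jog_arm:
  series:
    - [0, 0.011, -0.002, 0, 0, 0, 0]
    - [0, 0.011, -0.0015, 0, 0, 0, 0]
    - [0, 0.011, -0.001, 0, 0, 0, 0]
    - [0, 0.011, 0, 0, 0, 0, 0]
    - [0, 0.011, 0, 0, 0, 0, 0]
    - [0, 0.011, 0.001, 0, 0, 0, 0]

```text
time: 23.72
position: [0.505, -0.2187, 0.1068]
orientation: [-77.7, 86.6, -72.9]
ft_force: [-6.4, -9.7, 2.6]
grip_width: 0.179
```

```bash
python3 log.py; python3 t9.py
```

```text
23.7167 [ -34.51   25.08   90.74   -2.4    61.54 -128.19] [ 0.505  -0.2187  0.1068] [-77.67  86.61 -72.9 ] [-6.42 -9.73  2.55] 0.179
r 0.2106 joint est 0.5318200985873687 tooly [-0.083  0.995 -0.058]
0.5 [ 0.0003 -0.0055  0.0004]
0.6 [-0.0009  0.0154  0.002 ]
0.68 [-0.0018  0.032   0.0049]
0.72 [-0.0022  0.0401  0.0068]
```

Call:
jog_arm:
  series:
    - [0, 0.01, 0.001, 0, 0, 0.01, 0]
    - [0, 0.01, 0.001, 0, 0, 0.01, 0]
    - [0, 0.01, 0.002, 0, 0, 0.01, 0]
    - [0, 0.007, 0.002, 0, 0, 0.01, 0]
    - [0, 0, 0, 0, 0, 0, 0]

```text
time: 24.13
position: [0.5048, -0.1879, 0.1069]
orientation: [-78.7, 88.1, -74.1]
ft_force: [1.3, -10.0, -6.1]
grip_width: 0.172
```

```bash
python3 log.py; python3 t9.py
python3 - <<'E'
from cell import get_image
import cv2,numpy as np
a=get_image("top")["image"][:,:,::-1];b=get_image("side")["image"][:,:,::-1]
cv2.imwrite("pics/m13.png",np.hstack([cv2.resize(a[110:290,320:560],(400,300)),cv2.resize(b[220:420,300:540],(400,333))[:300]]))
E
```

```text
24.1333 [ -32.19   24.31   91.85   -1.45   62.41 -126.18] [ 0.5048 -0.1879  0.1069] [-78.75  88.08 -74.11] [  1.26 -10.05  -6.08] 0.172
r 0.2121 joint est 0.6774768939651024 tooly [-0.081  0.996 -0.033]
0.5 [ 0.0012 -0.0362 -0.002 ]
0.6 [ 0.0005 -0.0152 -0.0004]
0.68 [-0.      0.0013  0.0024]
0.72 [-0.0003  0.0095  0.0043]
```

View pics/m13.png

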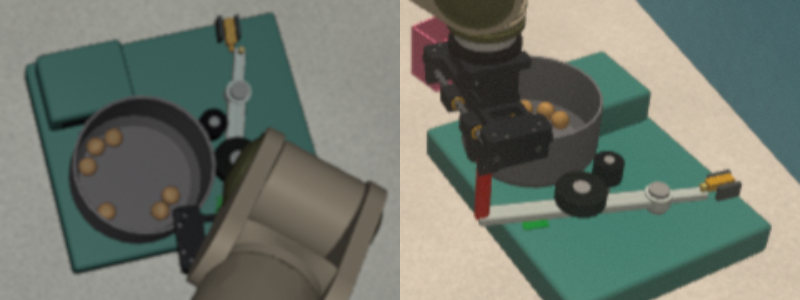

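Call:
jog_arm:
  series:
    - [0, 0.005, 0.002, 0, 0, 0.005, 0]
    - [0, 0.004, 0.002, 0, 0, 0.005, 0]
    - [0, 0, 0, 0, 0, 0, 0]
    - [0, 0, 0, 0, 0, 0, 0]

```text
time: 24.57
position: [0.5052, -0.1862, 0.1069]
orientation: [-90.5, 88.0, -86.0]
ft_force: [-0.6, -8.8, -4.8]
grip_width: 0.178
```

```bash
python3 log.py; python3 t9.py
python3 - <<'E'
from cell import get_image
import cv2,numpy as np
b=get_image("side")["image"][:,:,::-1]
cv2.imwrite("pics/m14.png",cv2.resize(b[280:380,340:500],(800,500),interpolation=cv2.INTER_CUBIC))
E
```

```text
24.5667 [ -31.83   24.46   91.62   -1.83   62.75 -125.51] [ 0.5052 -0.1862  0.1069] [-90.5   87.99 -86.  ] [-0.58 -8.78 -4.8 ] 0.178
r 0.212 joint est 0.6855187328429242 tooly [-0.078  0.996 -0.035]
0.5 [ 0.0013 -0.0378 -0.0024]
0.6 [ 0.0006 -0.0169 -0.0008]
0.68 [ 0.     -0.0003  0.0019]
0.72 [-0.0003  0.0079  0.0038]
```

View pics/m14.png

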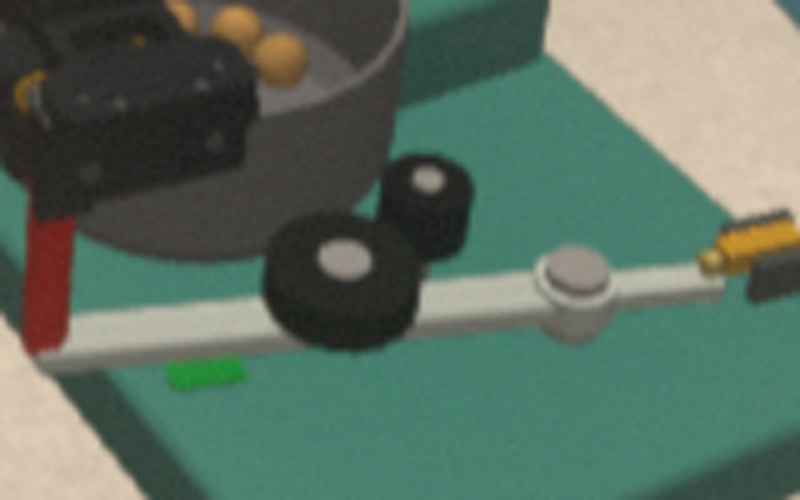

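Run:
```python
from t8 import *
a=ray("side",crop((47,340),5,(340,280)),.075);print(a, at(.65),at(.7),at(.74))
d=a[:2]-pv;e=post-pv
print(np.arctan2(e[1],e[0])-np.arctan2(d[1],d[0]), np.linalg.norm(d))
# green patch world
print(ray("side",crop((205,373),5,(340,280)),.05), ray("top",crop((460,437),3.5,(325,110)),.05))
```

```text
[ 0.50756508 -0.19400802  0.075     ] [ 0.50645763 -0.19266784] [ 0.50772007 -0.18224512] [ 0.50910414 -0.1739605 ]
-5.6390693401079615 0.20877337292463907
[ 0.56969216 -0.20246542  0.05      ] [ 0.57120335 -0.19075718  0.05      ]
```

Call:
jog_arm:
  series:
    - [0, 0.006, 0.001, 0, 0, 0.005, 0]
    - [0, 0.006, 0.001, 0, 0, 0.005, 0]
    - [0, 0.006, 0.001, 0, 0, 0.005, 0]

```text
time: 24.87
position: [0.5069, -0.1747, 0.1069]
orientation: [-88.7, 88.2, -84.4]
ft_force: [-1.0, -11.4, -2.5]
grip_width: 0.179
```

```bash
cat > t10.py <<'E'
from cell import get_image,get_state
import cv2,numpy as np,sys
for k in range(3):
    b=get_image("side")["image"][:,:,::-1];s=get_state();print(s["time"],s["position"].round(4),s["ft_force"].round(1))
cv2.imwrite(f"pics/{sys.argv[1]}.png",cv2.resize(b[280:380,340:500],(800,500),interpolation=cv2.INTER_CUBIC))
E
python3 t10.py m15; python3 t9.py|head -1
```

```text
24.9167 [ 0.507  -0.174   0.1069] [ -1.8 -10.3  -3.3]
24.9667 [ 0.507  -0.1743  0.1069] [ -0.2 -11.3  -2.5]
25.0167 [ 0.5069 -0.1745  0.1069] [ -1.5 -10.2  -2.3]
r 0.212 joint est 0.7414997292780017 tooly [-0.076  0.997 -0.032]
```

View pics/m15.png

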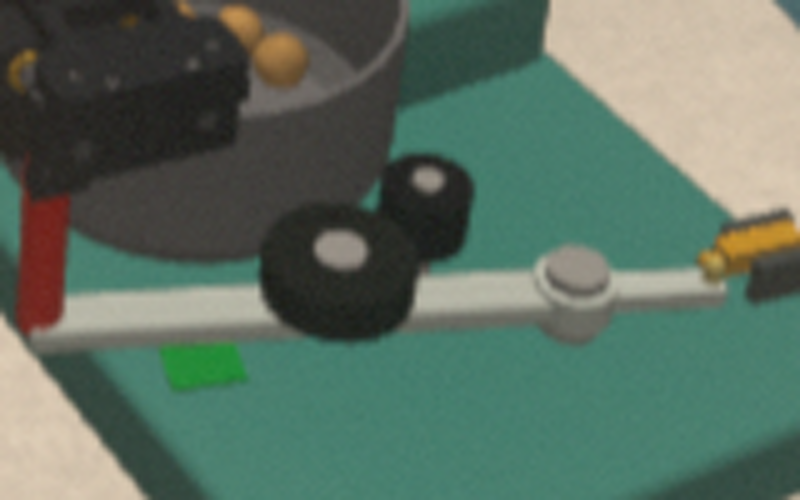

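```bash
python3 - <<'E'
from t8 import *
a=ray("side",crop((41,320),5,(340,280)),.075);d=a[:2]-pv;e=post-pv
print(a,(np.arctan2(e[1],e[0])-np.arctan2(d[1],d[0]))%(2*np.pi))
E
for i in 1; do python3 t10.py m16; done; python3 log.py
python3 - <<'E'
from cell import get_image
import cv2,numpy as np
a=get_image("top")["image"][:,:,::-1];b=get_image("side")["image"][:,:,::-1]
cv2.imwrite("pics/m17.png",np.hstack([cv2.resize(a[100:340,180:500],(400,300)),cv2.resize(b[180:405,200:500],(400,300))]))
E
```

```text
[ 0.50880365 -0.18314172  0.075     ] 0.696503879259156
25.0667 [ 0.5069 -0.1746  0.1068] [-0.1 -9.7 -2.9]
25.1167 [ 0.5069 -0.1747  0.1068] [ -0.3 -11.1  -2.3]
25.1667 [ 0.5069 -0.1747  0.1069] [-1.1 -9.8 -2.3]
25.1667 [ -30.75   24.24   91.96   -1.64   62.74 -124.36] [ 0.5069 -0.1747  0.1069] [-88.87  88.19 -84.52] [-1.13 -9.79 -2.27] 0.181
```

View pics/m17.png

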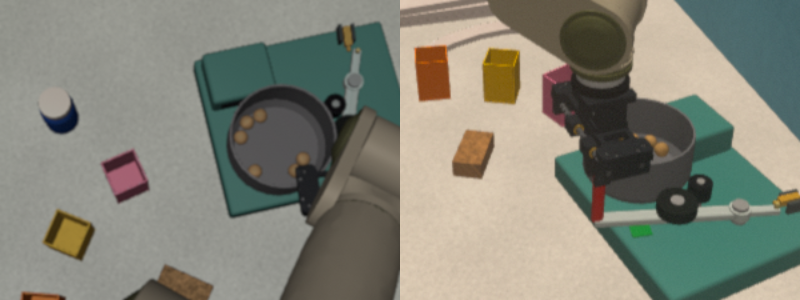

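The pose is steady. The idler joint reads about 0.70 from the image and 0.74 from the TCP, with roughly 10 N of push. The six balls are in the tub, and the empty cup is upright and clear of the arm (top panel 69,235; side panel 500,75). Handing in.

Run:
```python
from cell import close_job,get_state
print(close_job())
s=get_state();print(s["time"],s["position"].round(4),s["ft_force"].round(1),s["grip_width"])
```

```text
the job is handed in; nothing more can be done
None
the job is handed in; nothing more can be done
```

I tipped the six balls into the tub and stood the empty yellow cup back where it was, released. I then gripped the red post, drew the idler arm through the click and handed in while still holding it, at about 25 s of the 72 s.

- **Balls and cup:** the top view showed all six balls in the tub, and the cup upright on the bench with nothing touching it.
- **Idler arm:** my two angle estimates disagree a little: about 0.70 rad from the side image and 0.74 from the measured tool position. Both are past 0.60 and short of the 0.77 stop. The wrist read about 10 N of spring force, and the pose held steady over the last checks.
- **Green patch:** the side view still showed most of the patch just below the bar. By my position estimates the bar passes over it, so I put the offset down to viewing angle; no direct top view confirmed it.
- **Post grip:** the gripper read about 16 mm on the 18 mm post, but a close crop showed it held squarely.
- **Left-alone objects:** the sanding block looked unmoved in the last pictures. The arm passed nowhere near the jar or slat in my plan, but I didn't measure any of the three.

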